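Calibrate the balance with the big check weight

ROBOT

A 6-joint arm with a two-finger parallel gripper is mounted at the origin on the work surface. World frame = base frame: x ahead of the robot, y to its left, z up, the work surface at z = 0. Lengths are in m, angles in degrees, forces in N, time in s.
With the tool pointing down it reaches from about 0.375 to 0.975 m from the base axis. Payload 3.8 kg.
Tool frame: the origin (TCP) lies midway between the tips of the shut fingers; the grasp point (between the pads) lies 19 mm behind it; z points along the fingers, y is the direction in which the jaws open and shut (so a half turn about z gives the same grasp; the last joint's range is limited). The gripper opens to 88 mm and grips with 3 to 60 N. Pads are 18 mm wide; open, the fingers measure 123 mm over their backs; the gripper's body (75 mm by 187 mm) begins 45 mm behind the grasp point.
Start: joints at [-69.838, 15.12, 91.902, -0, 72.978, -2.114], TCP at [0.256, -0.625, 0.239] pointing down, gripper open.
Joint ranges: [-150.88, 150.88], [-54.13, 125.18], [17.81, 147.31], [-75.09, 255.09], [0, 152.58], [-146.25, 146.25]. Speed limits (degrees/s): [147.25, 147.25, 180, 180, 180, 180].

INTERFACE

Orientations are given as [roll, pitch, yaw] about the fixed x, y, z axes, in that order (R = Rz(yaw) Ry(pitch) Rx(roll)).
In Python, from station import * gives the robot as it stands.
- The arm moves only by the tool jog_arm, never from a script. Its argument "steps" is a list of rows, each an object with "grip": the gripper command: -1 is shut, 1 is fully open, values between are in proportion; "travel": the shift along the tool's x, y, z in m, a list of three; "turn": the turn, a rotation vector about the tool's x, y, z in rad, a list of three. A call has 1 to 8 rows; each row is the pose to reach, as a shift and turn from the pose commanded when the call began, along the tool's axes at that moment; what a row does not reach only later rows make up. A row lasts 1/8 s, in which the tool goes at most 62.5 mm and 10.7 degrees, less where a joint would pass 70% of its speed; a pose out of reach is approached as far as the arm can. A call with a gripper value outside its range is refused whole. The fingers move at their own pace and stop on an object; "force" is the grip in N (left out, the last holds). Time passes only in rows, so rows that repeat a pose let the fingers close. It gives the time, the measured TCP pose, the force and the opening at its end, in the units of the state.
- read_state(): the state, without advancing time (a new reading comes with each control period).
- grab_frame(name): name is "scene" or "top"; returns a dict with "pixels" (420x560x3 uint8, blue, green, red), "K" (3x3 intrinsics, pixels), "rvec" (rotation vector, rad) and "tvec" (3), from world to camera coordinates, as OpenCV has them. Camera axes: x right, y down, z forward; pixel columns grow to the right and rows downward; lengths in m; the calibration is good to about 2 mm. A picture is of the moment at which its call begins. There is no depth.
- hand_in(): hands the job in, once; it reports no verdict.
The state is a dict: "t": time; "joint_positions": joint angles; "qd": joint speeds; "joint_torque": joint torques, N m; "tool_pos": TCP position; "orientation": TCP orientation; "ft_force": force on the tool from outside, world axes, zero at the start; "torque": the same for the moment, N m; "opening": finger opening in m.
Only numpy, scipy, OpenCV 4.12 (cv2) and the standard library are available. Lean on these libraries where they do the work, as an engineer would, in place of code of your own. Each camera call takes 0.05 s, during which the arm holds its last target.

TASK

Calibrate the balance with the largest of the three check weights in the dark clamshell case: tip the case's lid right back, past its balance point, until it stays open by itself, lift out the largest weight and set it down gently, upright and in the middle of the balance's round pan, and let go. With the weight standing there, press the large round key on the balance's front panel all the way down to confirm, and finish with the case shut again. Leave the two smaller weights in their pockets and the beaker, tip box, timer and spatula where they are.

Things in the scene. Friction and masses are not known exactly. Their poses are not given: they have to be found in the camera images.
- case: Weight case: dark grey box, 130 mm deep (x), 200 mm wide (y), 96 mm high shut; fixed on the bench. Origin: centre of its underside; x points from the front (lip) to the hinge at the back, z up. The lower half is 46 mm high, filled with dark foam up to 45 mm with three round pockets at x = 0: largest weight at y = +50 mm, middle at -15 mm, smallest at -62 mm. The lid is a shell 50 mm deep, 4 mm thick.
- case_hinge (a point): Middle of the lid's hinge axis, at the back upper edge of the lower half, 46 mm above the bench and 65 mm behind the case's origin; axes as the case's. The lid turns about this point's y axis.
- lid (a joint): Lid angle: 0 shut, grows as it opens, stop at 1.95 rad leaning back. No catch. Lid about 0.25 kg. Below about 1.2 rad it falls shut by its own weight, above that it falls open to the stop and stays; the hinge is damped, so it falls softly. Lifting at the lip takes under 3 N. Open, it reaches 190 mm above the bench and 95 mm behind the hinge.
- lid_lip (a point): Lip (thumb tab) that sticks out 20 mm from the middle of the lid's front, at the lid's lower edge: 60 mm wide, 8 mm thick, nothing under it. The point is the middle of its lower outer edge, 150 mm from the hinge axis, 47 mm above the bench when shut; moves with the lid. x points along the lid's rim to the hinge, z to the lid's outside.
- w500_mid (a point): Largest weight, 0.5 kg, plain steel: body 40 mm diameter, 42 mm high; neck 16 mm across, 6 mm high; round grip 24 mm across, 18 mm high; 66 mm in all. The point is on its axis half-way up (33 mm above its foot); z is its axis. In the case its foot is 22 mm above the bench: 19 mm of the body and all the grip stand out of the foam. The pocket is 2 mm wider all round.
- w200_mid (a point): Middle weight, 0.2 kg, same shape, 29 mm diameter, 50 mm high; point on its axis half-way up. In its pocket its top is 74 mm above the bench.
- w100_mid (a point): Smallest weight, 0.1 kg, same shape, 23 mm diameter, 40 mm high; point on its axis half-way up. In its pocket its top is 66 mm above the bench.
- balance: Top-loading balance, pale grey, fixed: 195 mm wide (y), 285 mm deep (x from -105 mm at the front to +180 mm at the back); housing 70 mm high, its front panel slopes down 12 degrees to 49 mm, with a screen, four small flat keys and one large round raised key. Origin on the bench 80 mm in front of the pan's centre; x points from front to back, z up.
- pan (a point): Centre of the upper side of the balance's round steel pan, 130 mm diameter, 83 mm above the bench; fixed. Axes as the balance's.
- key_top (a point): Centre of the top of the large round key, right of the screen: 30 mm diameter, standing 9 mm proud of the sloping panel; z is square to the panel (leans 12 degrees to the front).
- key (a joint): Travel of the large round key: 0 up, 0.004 m fully down; a spring brings it back. Fully down takes about 4 N.
- beaker_mid (a point): Bystander: clear beaker, 72 mm diameter, 90 mm high, behind the middle; point half-way up.
- tip_box_mid (a point): Bystander: pipette tip box, 122 x 84 x 67 mm, at the right side; point half-way up.
- timer: Bystander: flat white timer, 60 x 66 x 16 mm, in front of the middle; origin under its centre.
- spatula: Bystander: thin steel spatula, 185 mm long, lying in the middle between the case and the balance, 7 mm high; origin under its centre, x along it.

How it is judged:
By the outcome, as a careful person would: the job done as asked, in the order asked, and still so for the second after the job is handed in, with the robot touching nothing.
It also fails if it takes over 67 s, if anything falls off the work surface, if the arm or the gripper's body presses on something with over 40 N, if the wrist force passes 120 N, or if a joint passes its speed limit or range.

## Working session

There is one attempt and no reset: what is moved stays moved. The work goes in short steps, Python scripts to look and compute and a tool call to move; the robot and the scene stay as the last step left them, time stands still between calls to the robot, and variables do not carry over. Pictures are saved under pics/ and viewed, and the job is handed in when it is done.

Besides the shell and the picture viewer there is one more tool, called after "Request:" by a JSON object that holds its "api" and its "payload", one argument or row to a line. jog_arm: Moves the arm, as the interface text tells. Its arguments: {"type":"object","properties":{"steps":{"type":"array","items":{"type":"object","properties":{"grip":{"type":"number"},"travel":{"type":"array","items":{"type":"number"}},"turn":{"type":"array","items":{"type":"number"}}}}},"force":{"type":"number"}},"required":["steps"]}

```bash
mkdir -p pics; ls; python3 - <<'E'
from station import *
import cv2
s=read_state()
print(s)
for n in("scene","top"):
    f=grab_frame(n); cv2.imwrite(f"pics/{n}0.png",f["pixels"]); print(n,f["K"],f["rvec"],f["tvec"])
E
```

```text
pics
{'t': 0.0, 'joint_positions': array([-6.98394540e+01,  1.51688747e+01,  9.19807116e+01, -1.63284281e-03,
        7.29758263e+01, -2.11524725e+00]), 'qd': array([ 0.02842433,  0.01332523, -0.0014324 ,  0.00600463,  0.10887994,
        0.03433032]), 'joint_torque': array([-1.77950227e-03, -5.02111959e+01, -3.56876671e+01,  7.28475256e-02,
        2.94638600e-02, -1.91740046e-04]), 'tool_pos': array([ 0.25560608, -0.62397606,  0.23739644]), 'orientation': array([-1.79874615e+02, -3.06975283e-03,  2.22762697e+01]), 'ft_force': array([-0.69758849,  1.06437512, -0.1354868 ]), 'torque': array([-0.01703965, -0.02607815, -0.04467707]), 'opening': 0.0878702628237361}
scene [[479.35976386   0.         274.69596742]
 [  0.         479.35976386 210.48191415]
 [  0.           0.           1.        ]] [ 0.72857099  2.62087043 -1.12208749] [ 0.55369636 -0.07716725  1.41467392]
top [[457.08358995   0.         284.24563316]
 [  0.         457.08358995 211.21198399]
 [  0.           0.           1.        ]] [ 2.19339422 -2.13983644  0.10231105] [-0.14143768  0.57371342  1.45153164]
```

View pics/scene0.png

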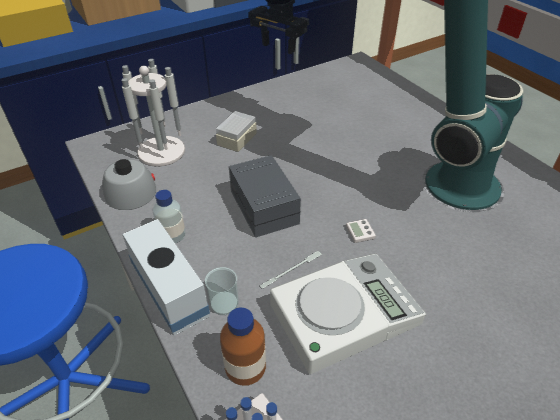

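View pics/top0.png

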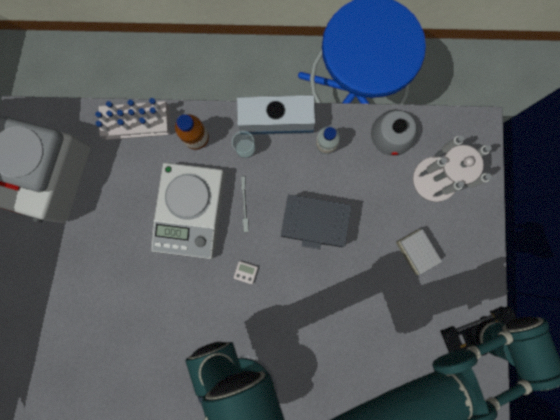

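The scene view shows the case at (265,195), balance at (345,310) and timer at (360,230). In the top view the case is at (317,220) with its lip at (313,245), the pan at (187,197), the key at (200,241), the timer at (246,272) and the spatula at x≈245. I'll enlarge the crops next to measure them.

```bash
cat > h.py <<'E'
import numpy as np, cv2
from station import *
def cam(f):
    R,_=cv2.Rodrigues(np.array(f["rvec"],float)); return np.array(f["K"]),R,np.array(f["tvec"],float).ravel()
def ray(f,uv,z):
    K,R,t=cam(f); C=-R.T@t; d=R.T@np.linalg.inv(K)@np.array([uv[0],uv[1],1.]); return C+d*(z-C[2])/d[2]
def proj(f,P):
    return cv2.projectPoints(np.array(P,float).reshape(-1,3),np.array(f["rvec"],float),np.array(f["tvec"],float),np.array(f["K"],float),None)[0].reshape(-1,2)
def crop(f,x0,y0,x1,y1,name,s=6):
    im=cv2.resize(f["pixels"][y0:y1,x0:x1],None,fx=s,fy=s,interpolation=cv2.INTER_CUBIC)
    for x in range((x0+9)//10*10,x1,10): cv2.putText(im,str(x),((x-x0)*s,10),0,.35,(0,0,255),1); cv2.line(im,((x-x0)*s,12),((x-x0)*s,18),(0,0,255),1)
    for y in range((y0+9)//10*10,y1,10): cv2.putText(im,str(y),(0,(y-y0)*s+4),0,.35,(0,0,255),1)
    cv2.imwrite(name,im)
E
python3 - <<'E'
from h import *
f=grab_frame("top");crop(f,270,180,370,260,"pics/tc.png",7);crop(f,140,155,240,265,"pics/tb.png",5)
f=grab_frame("scene");crop(f,220,150,310,240,"pics/sc.png",6);crop(f,265,245,430,370,"pics/sb.png",4)
E
```

```text
(no output)
```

View pics/tc.png

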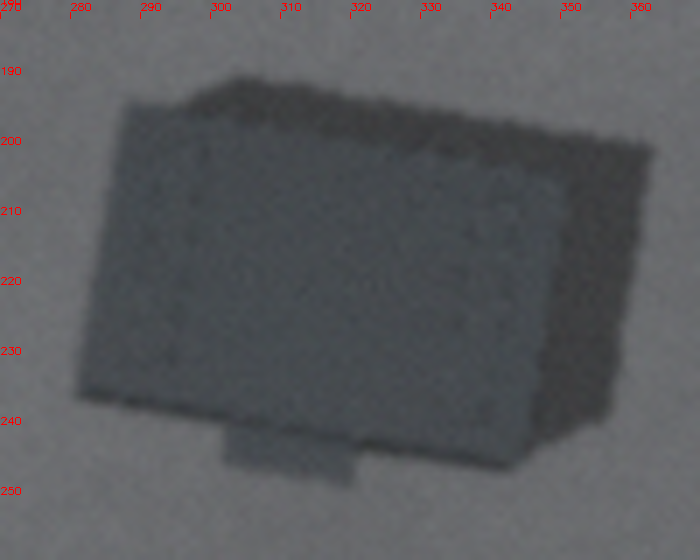

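View pics/tb.png

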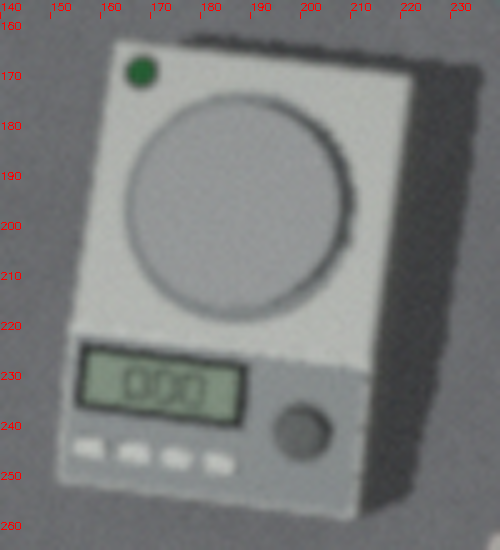

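View pics/sc.png

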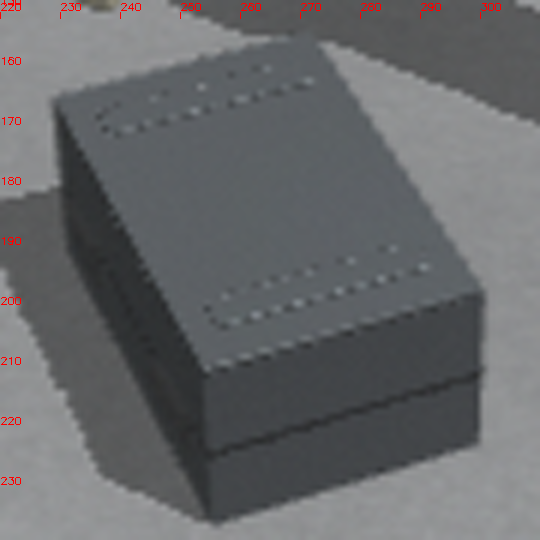

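View pics/sb.png

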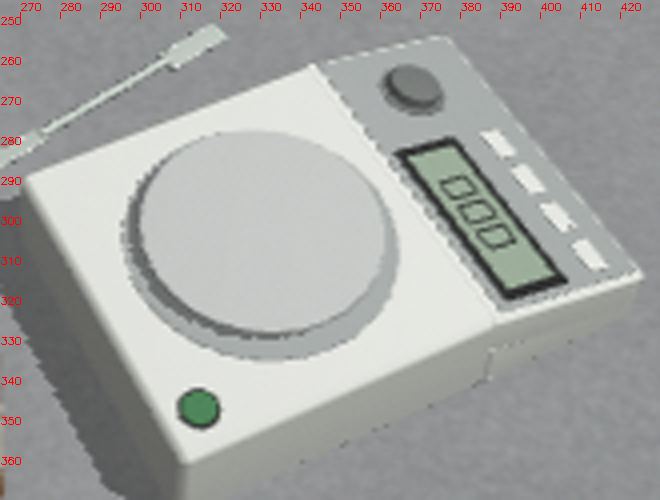

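```bash
python3 - <<'E'
from h import *
np.set_printoptions(precision=4,suppress=True)
T=grab_frame("top");S=grab_frame("scene")
C=np.array([ray(T,p,.096) for p in [(288,195),(351,205.5),(342,247),(281,237)]])
print(C,C.mean(0)); print([np.linalg.norm(C[i]-C[i-1]) for i in range(4)])
D=np.array([ray(S,p,.096) for p in [(229.5,166.5),(273,156),(300,198),(254,212)]])
print(D,D.mean(0)); print([np.linalg.norm(D[i]-D[i-1]) for i in range(4)])
for c in(C,D):
  o=c.mean(0); 
  e=c[0]+c[1]-c[2]-c[3] if c is C else None
  if e is not None: print('yaw',np.degrees(np.arctan2(e[1],e[0])))
e=(D[0]-D[3])+(D[1]-D[2]);f=(D[1]-D[0])+(D[2]-D[3]);print('D yaws',np.degrees(np.arctan2(e[1],e[0])),np.degrees(np.arctan2(f[1],f[0])))
print('lip',[ray(T,p,.055) for p in[(302,246),(320,249)]])
L=np.array([ray(T,p,.055) for p in[(302,246),(320,249)]]);print(np.linalg.norm(L[0]-L[1]))
print('pan',ray(T,(187,197),.083),ray(S,((263,)and 332,304),.083) ) 
print('key',ray(T,(199,241),.066),ray(S,(368.5,267),.066))
B=[ray(T,p,.07) for p in[(163,163.5),(222,170)]];print('bal back',B,np.linalg.norm(B[0]-B[1]))
B2=[ray(T,p,.049) for p in[(152,251),(212,259)]];print('bal front',B2,np.linalg.norm(B2[0]-B2[1]))
print('timer',ray(T,(246,272),.016),'spat',ray(T,(243,177),.005),ray(T,(246,231),.005),'beaker',ray(T,(244,142),.09))
E
```

```text
[[ 0.621  -0.1381  0.096 ]
 [ 0.593  -0.3336  0.096 ]
 [ 0.4644 -0.3074  0.096 ]
 [ 0.4904 -0.1197  0.096 ]] [ 0.5422 -0.2247  0.096 ]
[np.float64(0.13193231013632736), np.float64(0.19748340523103522), np.float64(0.13127365070980734), np.float64(0.18940918833156198)]
[[ 0.5966 -0.3242  0.096 ]
 [ 0.4691 -0.3019  0.096 ]
 [ 0.5003 -0.1126  0.096 ]
 [ 0.6269 -0.1291  0.096 ]] [ 0.5482 -0.217   0.096 ]
[np.float64(0.19744362147110095), np.float64(0.1294348029703228), np.float64(0.19182941708509513), np.float64(0.12764669310738122)]
yaw -9.756811698700236
D yaws -99.08882304447874 171.32540211729471
lip [array([ 0.4655, -0.1862,  0.055 ]), array([ 0.4574, -0.2431,  0.055 ])]
0.05747625206830888
pan [0.6088 0.1779 0.083 ] [0.6159 0.1905 0.083 ]
key [0.4728 0.1376 0.066 ] [0.4757 0.1415 0.066 ]
bal back [array([0.7161, 0.2623, 0.07  ]), array([0.6996, 0.0735, 0.07  ])] 0.18951446645084186
bal front [array([0.438 , 0.2886, 0.049 ]), array([0.4175, 0.0972, 0.049 ])] 0.1924089922014928
timer [ 0.3784 -0.0088  0.016 ] spat [0.6901 0.0126 0.005 ] [ 0.5112 -0.0034  0.005 ] beaker [0.787  0.0046 0.09  ]
```

```bash
python3 - <<'E'
from h import *
np.set_printoptions(precision=4,suppress=True)
T=grab_frame("top");S=grab_frame("scene")
def patch(f,uv): return f["pixels"][int(uv[1]),int(uv[0])]
for n,f,pts in(("T",T,dict(pan=(187,197),house=(160,210),panel=(180,238),key=(199,241),case=(310,220),bench=(260,250),shadow=(356,220),side=(0,0))),("S",S,dict(pan=(330,300),house=(290,290),panel=(390,265),key=(368,266),casetop=(265,185),casefront=(280,205),caseside=(235,185),bench=(320,230)))):
  print(n,{k:patch(f,v).tolist() for k,v in pts.items()})
def comp(mask,seed):
  n,l,st,c=cv2.connectedComponentsWithStats(mask.astype(np.uint8),connectivity=4)
  m=(l==l[seed[1],seed[0]]).astype(np.uint8); cs,_=cv2.findContours(m,cv2.RETR_EXTERNAL,cv2.CHAIN_APPROX_NONE)
  return max(cs,key=cv2.contourArea)
def near(f,uv,tol):
  b=cv2.GaussianBlur(f["pixels"],(3,3),0).astype(int); return np.abs(b-b[uv[1],uv[0]]).max(2)<tol
for n,f,pan,key,z in(("T",T,(187,197),(199,241),0),("S",S,(330,300),(368,266),0)):
  for nm,uv,tol,h in(("pan",pan,18,.083),("key",key,25,.065)):
    c=comp(near(f,uv,tol),uv); e=cv2.fitEllipse(cv2.convexHull(c)); print(n,nm,e,ray(f,e[0],h))
c=comp(near(T,(310,220),14),(310,220)); print('T case',cv2.boundingRect(c), cv2.approxPolyDP(cv2.convexHull(c),3,True).reshape(-1,2).tolist())
c=comp(near(S,(265,185),14),(265,185)); print('S case',cv2.approxPolyDP(cv2.convexHull(c),3,True).reshape(-1,2).tolist())
E
```

```text
T {'pan': [153, 150, 147], 'house': [178, 180, 179], 'panel': [85, 94, 86], 'key': [99, 100, 97], 'case': [80, 74, 70], 'bench': [113, 110, 108], 'shadow': [66, 65, 65], 'side': [106, 118, 116]}
S {'pan': [199, 202, 199], 'house': [221, 227, 225], 'panel': [144, 143, 142], 'key': [123, 127, 123], 'casetop': [100, 97, 92], 'casefront': [74, 71, 68], 'caseside': [51, 50, 47], 'bench': [150, 149, 147]}
T pan ((187.7549591064453, 195.85263061523438), (47.351402282714844, 48.68478775024414), 59.484901428222656) [0.6125 0.1757 0.083 ]
T key ((200.30926513671875, 240.896484375), (12.401902198791504, 12.507294654846191), 130.55050659179688) [0.4732 0.1337 0.065 ]
S pan ((333.08441162109375, 303.367431640625), (50.76753234863281, 67.66712951660156), 114.38552856445312) [0.613  0.1903 0.083 ]
S key ((367.7696838378906, 267.2355041503906), (11.822583198547363, 16.685945510864258), 116.48007202148438) [0.477  0.1405 0.065 ]
T case (281, 191, 82, 58) [[288, 196], [307, 191], [362, 201], [356, 239], [341, 247], [317, 248], [281, 236]]
S case [[419, 195], [404, 210], [255, 211], [229, 168], [204, 100], [233, 91], [437, 157]]
```

```bash
python3 - <<'E'
from h import *
np.set_printoptions(precision=4,suppress=True)
T=grab_frame("top");S=grab_frame("scene")
for f in(T,S):
  K,R,t=cam(f); print('campos',-R.T@t)
# subpixel edge line fit: along edge p->q sample normal profile, take max gradient
def edge(f,p,q,w=4,n=30,lo=.12,hi=.88):
  g=cv2.GaussianBlur(f["pixels"],(3,3),0).mean(2).astype(np.float32);p=np.array(p,float);q=np.array(q,float)
  d=(q-p)/np.linalg.norm(q-p);nn=np.array([-d[1],d[0]]);s=np.arange(-w,w+.01,.25);P=[]
  for a in np.linspace(lo,hi,n):
    c=p+a*(q-p);xy=(c+s[:,None]*nn).astype(np.float32)
    v=cv2.remap(g,xy[:,:1],xy[:,1:],cv2.INTER_CUBIC).ravel();gr=np.abs(np.gradient(v))
    i=gr.argmax(); P.append(c+s[i]*nn)
  vx,vy,x0,y0=cv2.fitLine(np.array(P,np.float32),cv2.DIST_HUBER,0,.01,.01).ravel()
  return np.cross([x0,y0,1],[x0+vx,y0+vy,1])
def inter(a,b): x=np.cross(a,b);return x[:2]/x[2]
def quad(f,c,z,w=3):
  L=[edge(f,c[i],c[(i+1)%4],w) for i in range(4)]
  uv=[inter(L[i-1],L[i]) for i in range(4)]
  return np.array(uv),np.array([ray(f,u,z) for u in uv])
for nm,f,c in(("T",T,[(287.5,194.5),(350.5,205),(341.5,246.5),(280.5,236.5)]),("S",S,[(272.5,155.5),(229,166),(253.5,211.5),(299.5,197.5)])):
  uv,P=quad(f,c,.096);print(nm,uv.tolist());print(P[:,:2].tolist(),P.mean(0)[:2],[round(float(np.linalg.norm(P[i]-P[i-1])),4) for i in range(4)])
E
```

```text
campos [ 0.4285 -0.1383  1.5011]
campos [1.017  0.6443 0.9298]
T [[287.4916918940125, 193.80979011822737], [350.4416779712591, 205.12286938100127], [343.742231654755, 247.82310095372597], [279.5965806425752, 236.5302304707779]]
[[0.6247085583760656, -0.13643478236325662], [0.594151043679088, -0.33185197908538977], [0.46201093495539, -0.3127245168103864], [0.49171065926760626, -0.1153952322540438]] [ 0.5431 -0.2241] [0.1347, 0.1978, 0.1335, 0.1996]
S [[270.75978527757405, 153.98667292822833], [228.29995170721375, 166.01829468138249], [253.76421224937954, 211.55336326397352], [300.3827835750541, 197.84376336875894]]
[[0.46972766692300105, -0.31341124434435175], [0.5984599701498934, -0.32788738515538607], [0.6265878866894758, -0.1308290044250645], [0.4991178230729557, -0.11262955997356128]] [ 0.5485 -0.2212] [0.2029, 0.1295, 0.1991, 0.1288]
```

```bash
cat >> h.py <<'E'
from scipy.spatial.transform import Rotation as Ro
def cs(x,y,c=(.547,-.2225),yaw=-8.5):
    a=np.radians(yaw); return np.array([c[0]+x*np.cos(a)-y*np.sin(a),c[1]+x*np.sin(a)+y*np.cos(a)])
def go(xyz,yaw=None,rpy=None,c=None):
    s=read_state(); R0=Ro.from_euler('xyz',s["orientation"],degrees=True); 
    R1=Ro.from_euler('xyz',rpy if rpy is not None else [180,0,yaw],degrees=True)
    tr=R0.inv().apply(np.array(xyz)-s["tool_pos"]); tu=(R0.inv()*R1).as_rotvec()
    print('t',round(s['t'],2),'pos',np.round(s['tool_pos'],4),np.round(s['orientation'],1),'travel',np.round(tr,4),'turn',np.round(tu,4),'d',np.linalg.norm(tr).round(3))
E
python3 - <<'E'
from h import *
go([*cs(-.077,0),.17],-8.5)
E
```

```text
t 0.5 pos [ 0.2559 -0.6246  0.2386] [-180.    -0.    22.3] travel [ 0.3557 -0.3011  0.0687] turn [-1.000e-04 -0.000e+00  5.371e-01] d 0.471
```

Request:
{"api": "jog_arm", "payload": {
  "steps": [
    {"grip": 1, "travel": [0.356, -0.301, 0.069], "turn": [0, 0, 0.537]},
    {"grip": 1, "travel": [0.356, -0.301, 0.069], "turn": [0, 0, 0.537]},
    {"grip": 1, "travel": [0.356, -0.301, 0.069], "turn": [0, 0, 0.537]},
    {"grip": 1, "travel": [0.356, -0.301, 0.069], "turn": [0, 0, 0.537]},
    {"grip": 1, "travel": [0.356, -0.301, 0.069], "turn": [0, 0, 0.537]},
    {"grip": 1, "travel": [0.356, -0.301, 0.069], "turn": [0, 0, 0.537]},
    {"grip": 1, "travel": [0.356, -0.301, 0.069], "turn": [0, 0, 0.537]},
    {"grip": 1, "travel": [0.356, -0.301, 0.069], "turn": [0, 0, 0.537]}
  ],
  "force": 30
}}

```text
t: 1.5
tool_pos: [0.4719, -0.2084, 0.1695]
orientation: [-180.0, -0.0, -8.4]
ft_force: [-0.1, -0.6, -0.4]
opening: 0.0879
```

```bash
python3 - <<'E'
from h import *
go([*cs(-.077,0),.11],-8.5)
T=grab_frame("top");crop(T,250,170,370,280,"pics/t1.png",5)
S=grab_frame("scene");crop(S,220,60,370,230,"pics/s1.png",3)
print(read_state()['joint_positions'])
E
```

```text
t 1.5 pos [ 0.4719 -0.2084  0.1695] [-180.    -0.    -8.4] travel [-0.0007  0.0029  0.0595] turn [-0.0005 -0.0001  0.0024] d 0.06
[-2.66019086e+01  1.07288839e+00  1.15462238e+02  5.56524950e-02
  6.35155134e+01  7.16242154e+01]
```

View pics/t1.png

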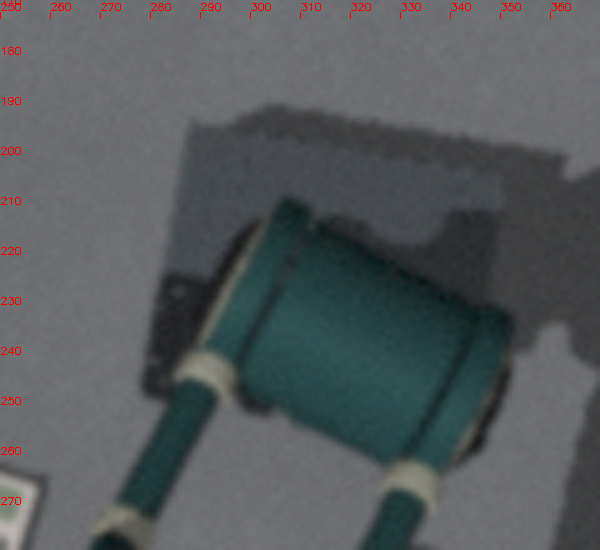

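View pics/s1.png

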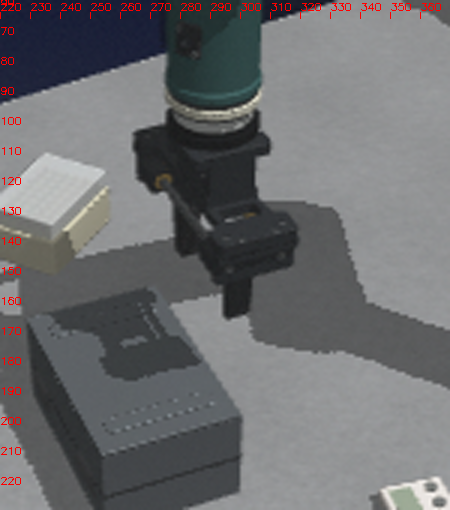

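```bash
python3 - <<'E'
from h import *
S=grab_frame("scene");T=grab_frame("top")
s=read_state();R=Ro.from_euler('xyz',s["orientation"],degrees=True).as_matrix();p=s['tool_pos']
for y in(-.044,-.0615):
  for x in(-.009,.009):
    print(y,x,proj(S,p+R@[x,y,0]))
E
```

```text
-0.044 -0.009 [[299.67725014 160.4511069 ]]
-0.044 0.009 [[293.2683916  162.16426824]]
-0.0615 -0.009 [[302.54277032 164.35779589]]
-0.0615 0.009 [[296.08345967 166.1030311 ]]
```

```bash
python3 - <<'E'
from h import *
S=grab_frame("scene");crop(S,265,110,335,185,"pics/s2.png",8)
E
```

```text
(no output)
```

View pics/s2.png

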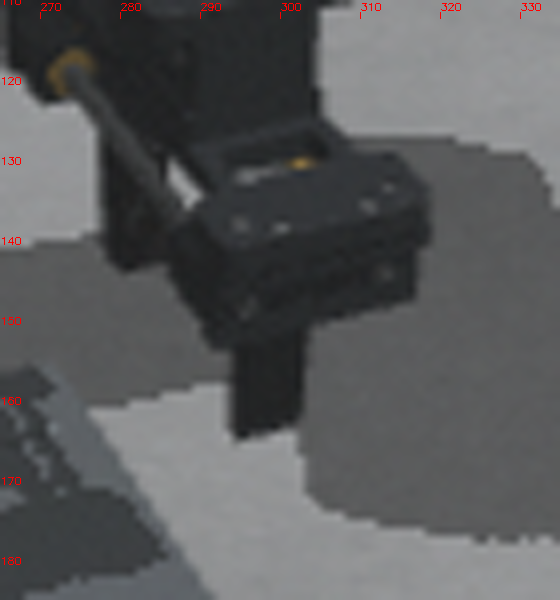

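```bash
sed -i 's/c=(.547,-.2225),yaw=-8.5/c=(.548,-.2220),yaw=-8.5/' h.py; python3 - <<'E'
from h import *
go([*cs(-.077,0),.042],-8.5)
E
```

```text
t 1.75 pos [ 0.4712 -0.2117  0.17  ] [180.   -0.   -8.5] travel [ 0.0005 -0.0012  0.128 ] turn [ 0.0007 -0.0003  0.0006] d 0.128
```

Request:
{"api": "jog_arm", "payload": {
  "steps": [
    {"grip": 1, "travel": [0, -0.001, 0.04], "turn": [0, 0, 0]},
    {"grip": 1, "travel": [0, -0.001, 0.08], "turn": [0, 0, 0]},
    {"grip": 1, "travel": [0, -0.001, 0.11], "turn": [0, 0, 0]},
    {"grip": 1, "travel": [0, -0.001, 0.128], "turn": [0, 0, 0]},
    {"grip": 0.7, "travel": [0, -0.001, 0.128], "turn": [0, 0, 0]},
    {"grip": 0.5, "travel": [0, -0.001, 0.128], "turn": [0, 0, 0]}
  ],
  "force": 25
}}

```text
t: 2.5
tool_pos: [0.4723, -0.2111, 0.0429]
orientation: [180.0, -0.1, -8.5]
ft_force: [-0.2, 0.6, 0.4]
opening: 0.0707
```

```bash
python3 - <<'E'
from h import *
go([*cs(-.077,0),.042],-8.5)
S=grab_frame("scene");crop(S,220,80,340,230,"pics/s3.png",4)
T=grab_frame("top");crop(T,250,170,370,280,"pics/t3.png",5)
E
```

```text
t 2.5 pos [ 0.4723 -0.2111  0.0429] [ 1.8e+02 -1.0e-01 -8.5e+00] travel [-0.0005 -0.0004  0.0009] turn [ 0.0007 -0.002  -0.0005] d 0.001
```

View pics/s3.png

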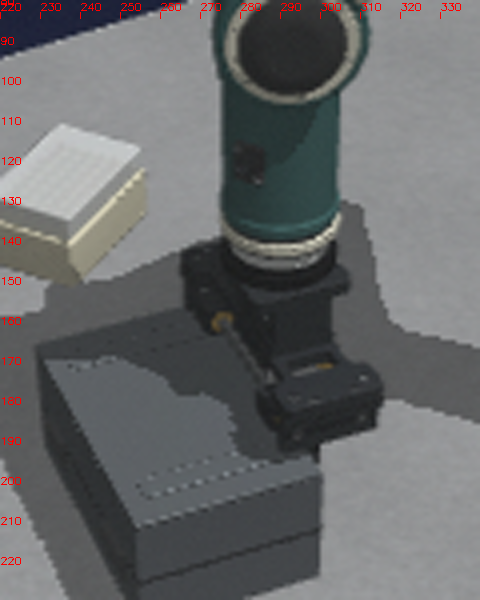

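Request:
{"api": "jog_arm", "payload": {
  "steps": [
    {"grip": -0.2, "travel": [0, 0, 0], "turn": [0, 0, 0]},
    {"grip": -0.2, "travel": [0, 0, 0], "turn": [0, 0, 0]},
    {"grip": -0.2, "travel": [0, 0, 0], "turn": [0, 0, 0]},
    {"grip": -0.2, "travel": [0, 0, 0], "turn": [0, 0, 0]}
  ],
  "force": 15
}}

```text
t: 3.1
tool_pos: [0.4721, -0.212, 0.043]
orientation: [179.8, -0.1, -8.4]
ft_force: [-2.2, -5.7, 0.7]
opening: 0.0599
```

```bash
cat > arc.py <<'E'
from h import *
def tcp(th,r=.141,h=.005,off=.0085):
    ph=th/2
    g=np.array([.065-r*np.cos(th)+h*np.sin(th),.046+r*np.sin(th)+h*np.cos(th)])
    p=g+off*np.array([-np.sin(ph),-np.cos(ph)])
    return p,ph
def rows(ths,th0):
    p0,f0=tcp(th0)
    for th in ths:
        p,f=tcp(th); d=p-p0
        # tool axes at start: x=(cos f0,-sin f0) in local(x,z); z=(-sin f0,-cos f0)
        print(round(th,2),[round(float(d@[np.cos(f0),-np.sin(f0)]),3),0,round(float(d@[-np.sin(f0),-np.cos(f0)]),3)],round(-(f-f0),3))
E
python3 - <<'E'
from arc import *
rows(np.arange(1,9)*.085,0)
rows([.765,.85,.935,1.02,1.105,1.19,1.275,1.36],.68)
E
```

```text
0.08 [0.001, 0, -0.012] -0.042
0.17 [0.002, 0, -0.024] -0.085
0.26 [0.005, 0, -0.035] -0.128
0.34 [0.008, 0, -0.047] -0.17
0.43 [0.013, 0, -0.058] -0.213
0.51 [0.018, 0, -0.068] -0.255
0.6 [0.025, 0, -0.079] -0.298
0.68 [0.032, 0, -0.088] -0.34
0.77 [0.005, 0, -0.011] -0.042
0.85 [0.01, 0, -0.021] -0.085
0.94 [0.016, 0, -0.032] -0.128
1.02 [0.023, 0, -0.041] -0.17
1.1 [0.031, 0, -0.05] -0.212
1.19 [0.04, 0, -0.058] -0.255
1.27 [0.049, 0, -0.065] -0.297
1.36 [0.059, 0, -0.072] -0.34
```

Request:
{"api": "jog_arm", "payload": {
  "steps": [
    {"grip": -0.2, "travel": [0.001, 0.001, -0.012], "turn": [0, -0.042, 0]},
    {"grip": -0.2, "travel": [0.002, 0.001, -0.024], "turn": [0, -0.085, 0]},
    {"grip": -0.2, "travel": [0.005, 0.001, -0.035], "turn": [0, -0.128, 0]},
    {"grip": -0.2, "travel": [0.008, 0.001, -0.047], "turn": [0, -0.17, 0]},
    {"grip": -0.2, "travel": [0.013, 0.001, -0.058], "turn": [0, -0.213, 0]},
    {"grip": -0.2, "travel": [0.018, 0.001, -0.068], "turn": [0, -0.255, 0]},
    {"grip": -0.2, "travel": [0.025, 0.001, -0.079], "turn": [0, -0.298, 0]},
    {"grip": -0.2, "travel": [0.032, 0.001, -0.088], "turn": [0, -0.34, 0]}
  ],
  "force": 20
}}

```text
t: 4.1
tool_pos: [0.5018, -0.2164, 0.1305]
orientation: [179.9, 19.7, -8.5]
ft_force: [-3.8, -2.8, -0.9]
opening: 0.0597
```

```bash
python3 - <<'E'
from h import *
s=read_state();print(s['ft_force'],s['tool_pos'],s['orientation'])
S=grab_frame("scene");crop(S,200,60,360,235,"pics/s4.png",3)
E
```

```text
[-3.84111066 -2.77192717 -0.9027502 ] [ 0.50183449 -0.21644931  0.13049341] [179.90455158  19.69411212  -8.48657457]
```

View pics/s4.png

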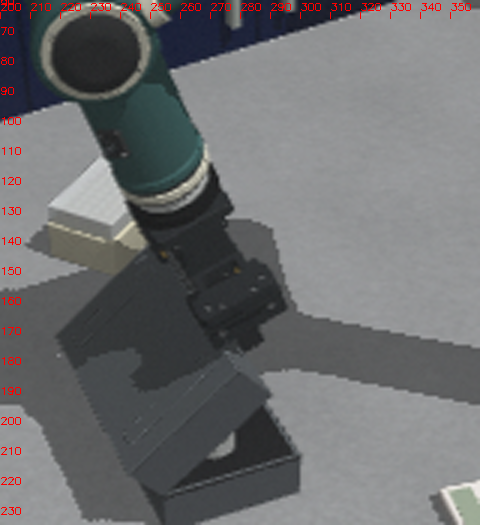

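The lid is about 40° open and the lip is still held; the edge of a weight shows at (272,207). I'll carry on along the arc.

Request:
{"api": "jog_arm", "payload": {
  "steps": [
    {"grip": -0.2, "travel": [0.005, 0, -0.011], "turn": [0, -0.042, 0]},
    {"grip": -0.2, "travel": [0.01, 0, -0.021], "turn": [0, -0.085, 0]},
    {"grip": -0.2, "travel": [0.016, 0, -0.032], "turn": [0, -0.128, 0]},
    {"grip": -0.2, "travel": [0.023, 0, -0.041], "turn": [0, -0.17, 0]},
    {"grip": -0.2, "travel": [0.031, 0, -0.05], "turn": [0, -0.212, 0]},
    {"grip": -0.2, "travel": [0.04, 0, -0.058], "turn": [0, -0.255, 0]},
    {"grip": -0.2, "travel": [0.049, 0, -0.065], "turn": [0, -0.297, 0]},
    {"grip": -0.2, "travel": [0.059, 0, -0.072], "turn": [0, -0.34, 0]}
  ]
}}

```text
t: 5.15
tool_pos: [0.5815, -0.2284, 0.1799]
orientation: [179.9, 39.0, -8.6]
ft_force: [-2.1, -2.9, 3.0]
opening: 0.0596
```

```bash
python3 - <<'E'
from arc import *
s=read_state();print(s['ft_force'],s['tool_pos'],s['orientation'])
S=grab_frame("scene");crop(S,200,60,360,235,"pics/s5.png",3)
rows([1.36,1.44,1.52,1.6,1.68],1.36)
E
```

```text
[-2.11901637 -2.8833388   3.0139093 ] [ 0.58153874 -0.22838151  0.17992953] [179.87779202  39.02748274  -8.56336502]
1.36 [0.0, 0, 0.0] -0.0
1.44 [0.007, 0, -0.008] -0.04
1.52 [0.015, 0, -0.016] -0.08
1.6 [0.024, 0, -0.023] -0.12
1.68 [0.033, 0, -0.029] -0.16
```

View pics/s5.png

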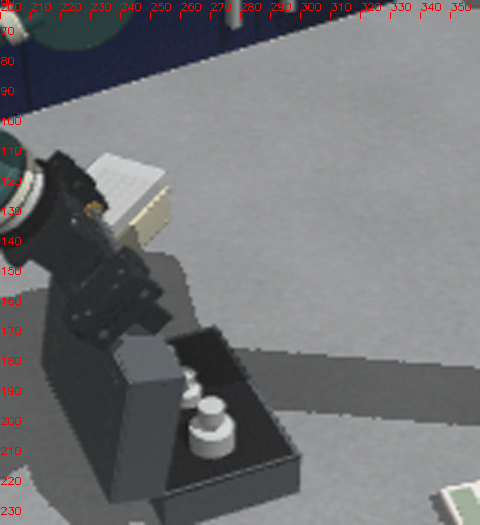

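Request:
{"api": "jog_arm", "payload": {
  "steps": [
    {"grip": -0.2, "travel": [0.007, 0, -0.008], "turn": [0, -0.02, 0]},
    {"grip": -0.2, "travel": [0.015, 0, -0.016], "turn": [0, -0.04, 0]},
    {"grip": -0.2, "travel": [0.017, 0, -0.018], "turn": [0, -0.04, 0]},
    {"grip": 0.3, "travel": [0.017, 0, -0.018], "turn": [0, -0.04, 0]},
    {"grip": 0.6, "travel": [0.017, 0, -0.018], "turn": [0, -0.04, 0]},
    {"grip": 0.6, "travel": [-0.01, 0, -0.038], "turn": [0, -0.04, 0]},
    {"grip": 0.6, "travel": [-0.05, 0, -0.065], "turn": [0, 0.1, 0]},
    {"grip": 0.6, "travel": [-0.09, 0, -0.09], "turn": [0, 0.24, 0]}
  ]
}}

```text
t: 6.2
tool_pos: [0.5688, -0.2249, 0.3037]
orientation: [-179.9, 25.0, -8.4]
ft_force: [0.2, 0.6, 0.5]
opening: 0.0705
```

```bash
python3 - <<'E'
from h import *
s=read_state();print(s['ft_force'])
go([*cs(0,.05),.2],-8.5)
S=grab_frame("scene");cv2.imwrite("pics/s6.png",S['pixels'])
E
```

```text
[0.22526819 0.63944442 0.49689736]
t 6.2 pos [ 0.5688 -0.2249  0.3037] [-179.9   25.    -8.4] travel [ 0.0249 -0.0496  0.1029] turn [-0.0015  0.4362  0.0011] d 0.117
```

View pics/s6.png

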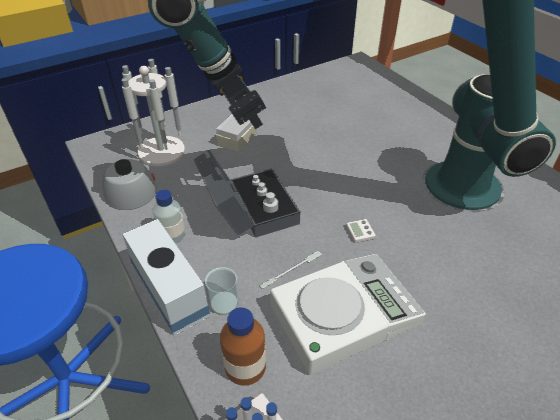

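The lid is lying open against its stop, and the three weights show at about (271,203), (262,190) and (256,182). Next I'll measure the nearest, largest one.

```bash
python3 - <<'E'
from h import *
S=grab_frame("scene");crop(S,240,165,310,235,"pics/s7.png",8)
T=grab_frame("top");crop(T,240,150,340,260,"pics/t7.png",5)
for z,n in((.022,'foot'),(.064,'body'),(.088,'top')): print(n,proj(S,[*cs(0,.05),z]),proj(T,[*cs(0,.05),z]))
E
```

```text
foot [[270.32265215 212.57960497]] [[298.04726958 218.38497772]]
body [[270.05122217 201.24620198]] [[298.3801481  217.25457586]]
top [[269.89049343 194.5350657 ]] [[298.57917023 216.57872874]]
```

View pics/s7.png

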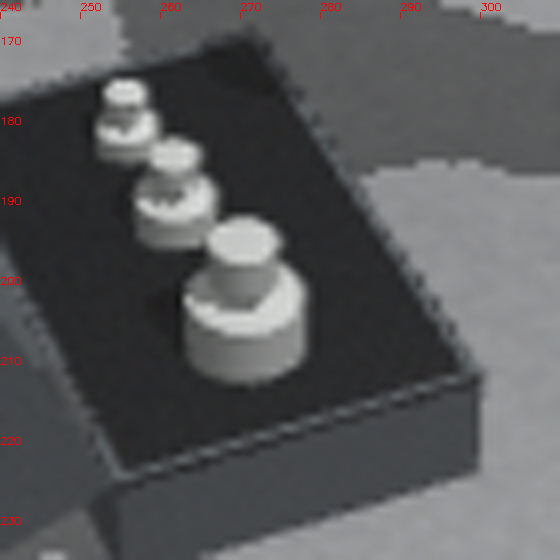

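View pics/t7.png

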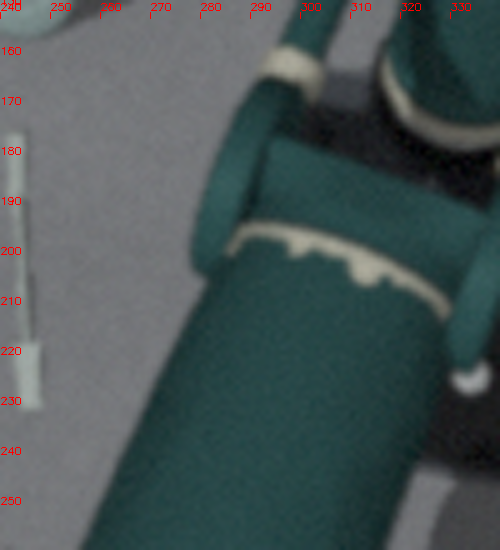

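```bash
python3 - <<'E'
from h import *
go([*cs(0,.05),.15],-8.5)
E
```

```text
t 6.35 pos [ 0.5689 -0.2255  0.311 ] [179.9  24.5  -8.5] travel [ 0.0474 -0.0506  0.1552] turn [ 0.0013  0.4274 -0.0005] d 0.17
```

Request:
{"api": "jog_arm", "payload": {
  "steps": [
    {"grip": 0, "travel": [0.015, -0.03, 0.04], "turn": [0, 0.14, 0]},
    {"grip": 0, "travel": [0.03, -0.05, 0.08], "turn": [0, 0.28, 0]},
    {"grip": 0, "travel": [0.047, -0.051, 0.13], "turn": [0, 0.427, 0]},
    {"grip": 0, "travel": [0.047, -0.051, 0.155], "turn": [0, 0.427, 0]},
    {"grip": 0, "travel": [0.047, -0.051, 0.155], "turn": [0, 0.427, 0]},
    {"grip": 0, "travel": [0.047, -0.051, 0.155], "turn": [0, 0.427, 0]}
  ]
}}

```text
t: 7.1
tool_pos: [0.5543, -0.1719, 0.1448]
orientation: [-180.0, 0.7, -8.5]
ft_force: [-0.2, 0.1, 0.0]
opening: 0.0439
```

```bash
python3 - <<'E'
from h import *
print(read_state()['opening'])
go([*cs(0,.05),.068],-8.5)
E
```

```text
0.04391139228810483
t 7.1 pos [ 0.5543 -0.1719  0.1448] [-180.     0.7   -8.5] travel [0.0021 0.0004 0.0768] turn [-0.0001  0.0115  0.0001] d 0.077
```

Request:
{"api": "jog_arm", "payload": {
  "steps": [
    {"grip": 0, "travel": [0, 0, 0.02], "turn": [0, 0, 0]},
    {"grip": 0, "travel": [0, 0, 0.03], "turn": [0, 0, 0]},
    {"grip": 0, "travel": [0, 0, 0.03], "turn": [0, 0, 0]}
  ]
}}

```text
t: 7.48
tool_pos: [0.5515, -0.1714, 0.1126]
orientation: [-180.0, 0.9, -8.5]
ft_force: [0.2, 0.2, 0.4]
opening: 0.0441
```

```bash
python3 - <<'E'
from h import *
go([*cs(0,.05),.068],-8.5)
S=grab_frame("scene");crop(S,240,110,320,235,"pics/s8.png",5)
E
```

```text
t 7.47 pos [ 0.5515 -0.1714  0.1126] [-180.     0.9   -8.5] travel [0.0047 0.0006 0.0446] turn [-0.0006  0.0157  0.0001] d 0.045
```

View pics/s8.png

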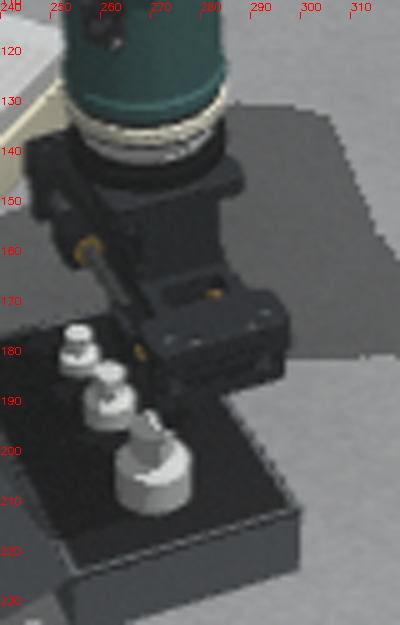

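Request:
{"api": "jog_arm", "payload": {
  "steps": [
    {"grip": 0, "travel": [0.005, 0, 0.01], "turn": [0, 0.016, 0]},
    {"grip": 0, "travel": [0.005, 0, 0.025], "turn": [0, 0.016, 0]},
    {"grip": 0, "travel": [0.005, 0, 0.038], "turn": [0, 0.016, 0]},
    {"grip": 0, "travel": [0.005, 0, 0.044], "turn": [0, 0.016, 0]},
    {"grip": 0, "travel": [0.005, 0, 0.044], "turn": [0, 0.016, 0]}
  ]
}}

```text
t: 8.15
tool_pos: [0.556, -0.1721, 0.0692]
orientation: [-180.0, -0.1, -8.5]
ft_force: [-0.3, 0.9, -0.6]
opening: 0.0442
```

```bash
python3 - <<'E'
from h import *
go([*cs(0,.05),.068],-8.5)
print(read_state()['ft_force'])
S=grab_frame("scene");crop(S,240,130,320,235,"pics/s9.png",5)
E
```

```text
t 8.15 pos [ 0.556  -0.1721  0.0692] [-1.8e+02 -1.0e-01 -8.5e+00] travel [-0.0006  0.0005  0.0012] turn [-0.0003 -0.0013  0.0001] d 0.001
[-0.32662133  0.94921861 -0.58443807]
```

View pics/s9.png

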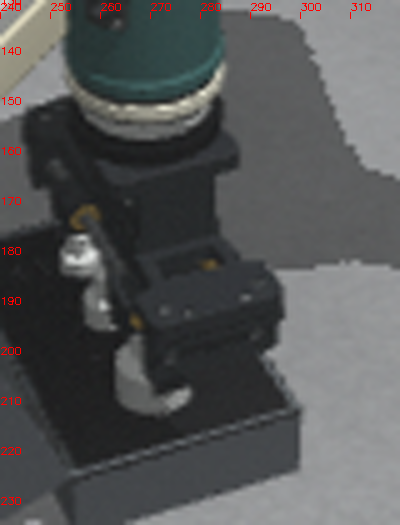

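Request:
{"api": "jog_arm", "payload": {
  "steps": [
    {"grip": -0.3, "travel": [0, 0, 0.001], "turn": [0, 0, 0]},
    {"grip": -0.6, "travel": [0, 0, 0.001], "turn": [0, 0, 0]},
    {"grip": -0.6, "travel": [0, 0, 0.001], "turn": [0, 0, 0]},
    {"grip": -0.6, "travel": [0, 0, 0.001], "turn": [0, 0, 0]}
  ],
  "force": 10
}}

```text
t: 8.7
tool_pos: [0.557, -0.1728, 0.0697]
orientation: [180.0, -0.2, -8.5]
ft_force: [-0.7, -2.0, 2.3]
opening: 0.0236
```

Request:
{"api": "jog_arm", "payload": {
  "steps": [
    {"grip": -0.9, "travel": [0, 0, 0], "turn": [0, 0, 0]},
    {"grip": -0.9, "travel": [0, 0, 0], "turn": [0, 0, 0]},
    {"grip": -0.9, "travel": [0, 0, -0.01], "turn": [0, 0, 0]},
    {"grip": -0.9, "travel": [0, 0, -0.025], "turn": [0, 0, 0]},
    {"grip": -0.9, "travel": [0, 0, -0.045], "turn": [0, 0, 0]},
    {"grip": -0.9, "travel": [0, 0, -0.075], "turn": [0, 0, 0]},
    {"grip": -0.9, "travel": [0, 0, -0.105], "turn": [0, 0, 0]},
    {"grip": -0.9, "travel": [0, 0, -0.125], "turn": [0, 0, 0]}
  ],
  "force": 40
}}

```text
t: 9.7
tool_pos: [0.557, -0.1722, 0.1971]
orientation: [180.0, -0.3, -8.5]
ft_force: [0.0, 0.8, -5.3]
opening: 0.023
```

```bash
python3 - <<'E'
from h import *
s=read_state();print(s['ft_force'],s['opening'])
S=grab_frame("scene");crop(S,220,60,360,235,"pics/s10.png",3)
crop(S,285,265,375,345,"pics/sp.png",8)
T=grab_frame("top");crop(T,155,165,220,255,"pics/tp.png",6)
E
```

```text
[ 0.01024066  0.79552072 -5.34731898] 0.023022800930596617
```

View pics/s10.png

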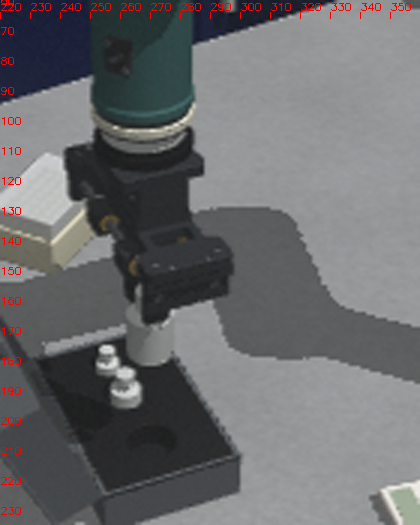

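View pics/sp.png

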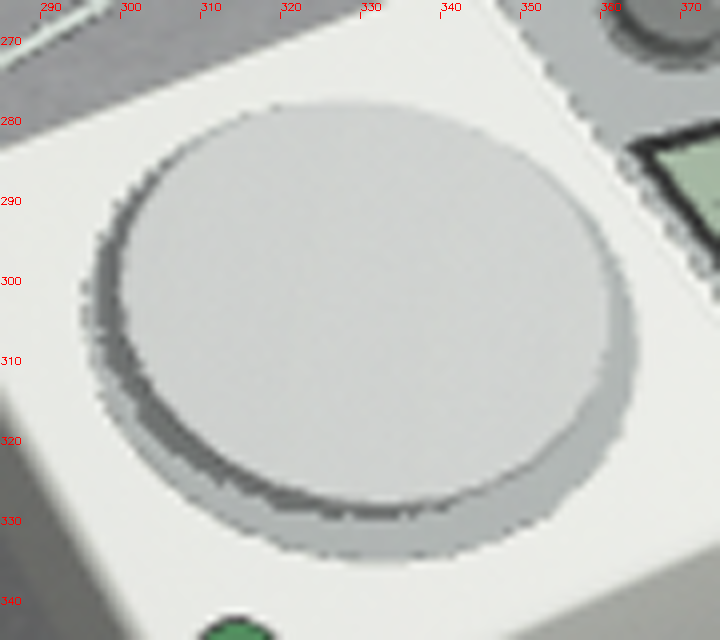

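View pics/tp.png

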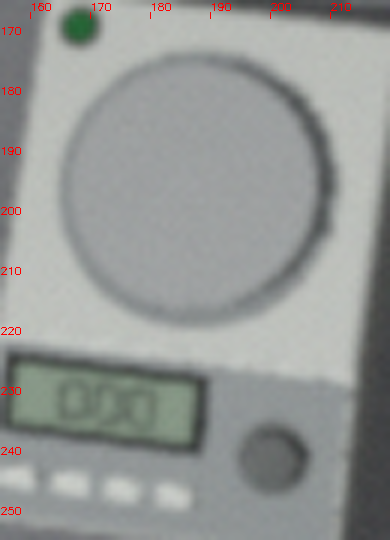

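```bash
python3 - <<'E'
from h import *
from scipy.optimize import least_squares
np.set_printoptions(precision=4,suppress=True)
def circ(f,c,z,rmax,thr,R):
  g=cv2.GaussianBlur(f["pixels"],(3,3),0).mean(2).astype(np.float32); ref=np.median(g[int(c[1])-4:int(c[1])+5,int(c[0])-4:int(c[0])+5]) if R>.03 else g[int(c[1]),int(c[0])]
  P=[]
  for a in np.arange(0,2*np.pi,np.pi/60):
    s=np.arange(3,rmax,.2);xy=np.stack([c[0]+s*np.cos(a),c[1]+s*np.sin(a)],1).astype(np.float32)
    v=cv2.remap(g,xy[:,:1],xy[:,1:],cv2.INTER_LINEAR).ravel(); i=np.where(np.abs(v-ref)>thr)[0]
    if len(i): P.append(ray(f,xy[i[0]],z)[:2])
  P=np.array(P); r=least_squares(lambda q:np.hypot(P[:,0]-q[0],P[:,1]-q[1])-q[2],[*P.mean(0),R],loss='soft_l1',f_scale=.001)
  print(len(P),r.x,np.sqrt(np.mean(r.fun**2)))
T=grab_frame("top");S=grab_frame("scene")
circ(S,(329.7,302.7),.083,40,8,.065);circ(T,(186.2,196),.083,27,8,.065);circ(T,(186.2,196),.083,27,12,.065)
circ(S,(368,266),.067,14,10,.015);circ(T,(199.5,241),.067,12,12,.015)
E
```

```text
120 [0.6135 0.182  0.0629] 0.0011836934316606425
120 [0.6132 0.1812 0.0621] 0.0011396749677911279
120 [0.6141 0.1852 0.0662] 0.0019417591814668155
120 [0.4728 0.1383 0.0115] 0.001679282487655806
120 [0.4717 0.1381 0.014 ] 0.0027291548565486273
```

```bash
python3 - <<'E'
from h import *
go([.6125,.182,.19],-8.5)
E
```

```text
t 9.9 pos [ 0.5561 -0.1721  0.1942] [-180.    -0.2   -8.5] travel [ 0.0035 -0.3585  0.0043] turn [-0.0001 -0.0031  0.0002] d 0.359
```

Request:
{"api": "jog_arm", "payload": {
  "steps": [
    {"grip": -0.9, "travel": [0, -0.025, 0], "turn": [0, -0.003, 0]},
    {"grip": -0.9, "travel": [0, -0.07, 0], "turn": [0, -0.003, 0]},
    {"grip": -0.9, "travel": [0, -0.12, 0], "turn": [0, -0.003, 0]},
    {"grip": -0.9, "travel": [0.003, -0.175, 0], "turn": [0, -0.003, 0]},
    {"grip": -0.9, "travel": [0.003, -0.23, 0.004], "turn": [0, -0.003, 0]},
    {"grip": -0.9, "travel": [0.003, -0.285, 0.004], "turn": [0, -0.003, 0]},
    {"grip": -0.9, "travel": [0.003, -0.33, 0.004], "turn": [0, -0.003, 0]},
    {"grip": -0.9, "travel": [0.003, -0.358, 0.004], "turn": [0, -0.003, 0]}
  ]
}}

```text
t: 10.9
tool_pos: [0.6107, 0.1835, 0.1876]
orientation: [179.9, 0.2, -8.4]
ft_force: [-0.2, -0.6, -4.5]
opening: 0.0232
```

Request:
{"api": "jog_arm", "payload": {
  "steps": [
    {"grip": -0.9, "travel": [0, 0, 0.01], "turn": [0, 0, 0]},
    {"grip": -0.9, "travel": [0, 0, 0.025], "turn": [0, 0, 0]},
    {"grip": -0.9, "travel": [0, 0, 0.035], "turn": [0, 0, 0]},
    {"grip": -0.9, "travel": [0, 0, 0.035], "turn": [0, 0, 0]}
  ]
}}

```text
t: 11.4
tool_pos: [0.6107, 0.18, 0.1529]
orientation: [179.9, 0.2, -8.6]
ft_force: [0.5, -0.2, -5.3]
opening: 0.0224
```

```bash
python3 - <<'E'
from h import *
go([.6125,.182,.131],-8.5)
S=grab_frame("scene");crop(S,265,200,415,345,"pics/s11.png",4)
print(proj(S,[[.6125,.182,.083],[.6125,.182,read_state()['tool_pos'][2]-.0477]]))
E
```

```text
t 11.4 pos [0.6107 0.18   0.1529] [179.9   0.2  -8.6] travel [ 0.0016 -0.0023  0.0219] turn [ 0.0017  0.0038 -0.0011] d 0.022
[[330.98572351 300.47793153]
 [331.77102837 293.87990792]]
```

View pics/s11.png

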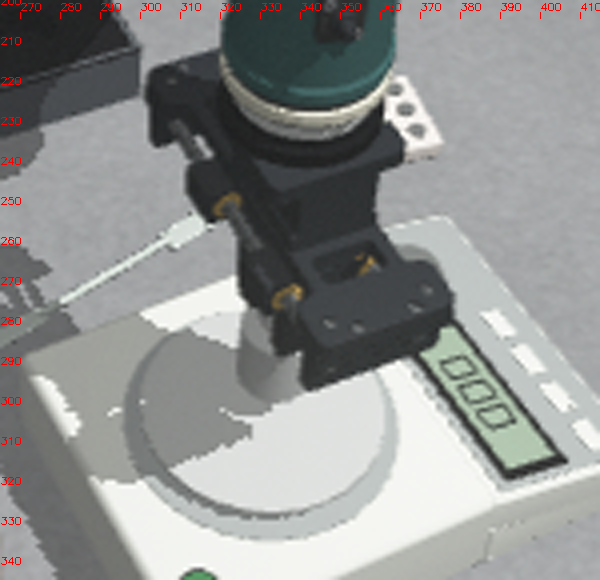

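Request:
{"api": "jog_arm", "payload": {
  "steps": [
    {"grip": -0.9, "travel": [0.003, -0.003, 0.005], "turn": [0, 0.003, 0]},
    {"grip": -0.9, "travel": [0.003, -0.003, 0.011], "turn": [0, 0.003, 0]},
    {"grip": -0.9, "travel": [0.003, -0.003, 0.016], "turn": [0, 0.003, 0]},
    {"grip": -0.9, "travel": [0.003, -0.003, 0.018], "turn": [0, 0.003, 0]},
    {"grip": -0.9, "travel": [0.003, -0.003, 0.018], "turn": [0, 0.003, 0]}
  ]
}}

```text
t: 12.08
tool_pos: [0.6153, 0.1839, 0.1369]
orientation: [180.0, -0.1, -8.5]
ft_force: [-0.6, 0.1, -5.2]
opening: 0.0227
```

Request:
{"api": "jog_arm", "payload": {
  "steps": [
    {"grip": -0.9, "travel": [0, 0, 0.001], "turn": [0, 0, 0]},
    {"grip": -0.9, "travel": [0, 0, 0.002], "turn": [0, 0, 0]}
  ]
}}

```text
t: 12.32
tool_pos: [0.6157, 0.1839, 0.1354]
orientation: [-180.0, -0.2, -8.5]
ft_force: [-0.2, -0.4, -5.2]
opening: 0.0226
```

```bash
python3 - <<'E'
from h import *
go([.614,.183,.131],-8.5)
print(read_state()['ft_force'])
S=grab_frame("scene");crop(S,285,230,375,345,"pics/s12.png",5)
E
```

```text
t 12.32 pos [0.6157 0.1839 0.1354] [-180.    -0.2   -8.5] travel [-0.0016  0.0012  0.0044] turn [-0.0002 -0.0035  0.0002] d 0.005
[-0.18411764 -0.37591011 -5.23569898]
```

View pics/s12.png

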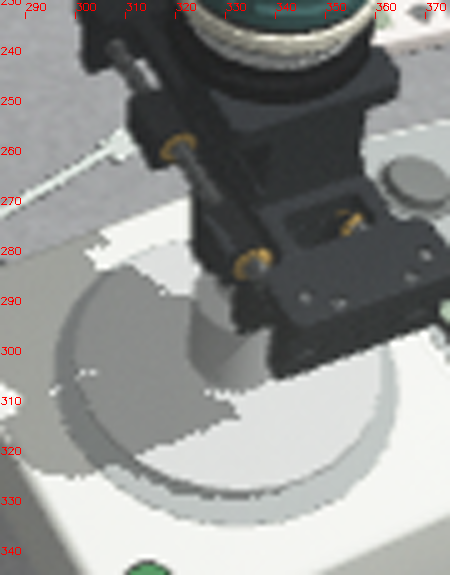

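```bash
python3 - <<'E'
from h import *
S=grab_frame("scene")
print(ray(S,(329.6,302.7),.083)-ray(S,(331.5,300.2),.083))
a=np.linspace(0,2*np.pi,73)
for c in((.6135,.182),(.6157,.187)):
  q=proj(S,np.c_[c[0]+.065*np.cos(a),c[1]+.065*np.sin(a),a*0+.083]);print(q.min(0),q.max(0))
for c in((.6145,.1835),):
  q=proj(S,np.c_[c[0]+.02*np.cos(a),c[1]+.02*np.sin(a),a*0+.0877]);print(q.min(0),q.max(0))
E
```

```text
[7.19377977e-03 3.13474889e-03 1.11022302e-16]
[300.07078241 276.52194473] [361.40399455 327.16363454]
[300.4831134  278.45374011] [362.05925197 329.48666937]
[321.32427868 292.38092175] [340.27009929 307.98564332]
```

Request:
{"api": "jog_arm", "payload": {
  "steps": [
    {"grip": -0.9, "travel": [0.003, -0.001, 0.001], "turn": [0, -0.003, 0]},
    {"grip": -0.9, "travel": [0.003, -0.001, 0.002], "turn": [0, -0.003, 0]},
    {"grip": -0.9, "travel": [0.003, -0.001, 0.003], "turn": [0, -0.003, 0]}
  ]
}}

```text
t: 12.8
tool_pos: [0.6187, 0.1844, 0.132]
orientation: [180.0, 0.0, -8.5]
ft_force: [-0.2, 0.3, -4.8]
opening: 0.0228
```

Request:
{"api": "jog_arm", "payload": {
  "steps": [
    {"grip": -0.9, "travel": [0, 0, 0.001], "turn": [0, 0, 0]},
    {"grip": -0.9, "travel": [0, 0, 0.001], "turn": [0, 0, 0]}
  ]
}}

```text
t: 13.05
tool_pos: [0.6185, 0.1844, 0.131]
orientation: [180.0, 0.0, -8.5]
ft_force: [0.1, -0.0, -4.8]
opening: 0.0227
```

Request:
{"api": "jog_arm", "payload": {
  "steps": [
    {"grip": -0.9, "travel": [0, 0, 0.001], "turn": [0, 0, 0]},
    {"grip": -0.9, "travel": [0, 0, 0.001], "turn": [0, 0, 0]}
  ]
}}

```text
t: 13.3
tool_pos: [0.6189, 0.1844, 0.1307]
orientation: [-180.0, -0.0, -8.5]
ft_force: [-0.6, -1.3, -1.9]
opening: 0.0226
```

Request:
{"api": "jog_arm", "payload": {
  "steps": [
    {"grip": -0.9, "travel": [0, 0, 0.0005], "turn": [0, 0, 0]},
    {"grip": -0.9, "travel": [0, 0, 0.0005], "turn": [0, 0, 0]}
  ],
  "force": 15
}}

```text
t: 13.55
tool_pos: [0.6191, 0.1844, 0.1307]
orientation: [-180.0, -0.1, -8.5]
ft_force: [-1.9, -1.2, 2.3]
opening: 0.0233
```

Contact now: the force has gone from −4.8 N to +2.3 N. I'll open gently and rise.

Request:
{"api": "jog_arm", "payload": {
  "steps": [
    {"grip": -0.4, "travel": [0, 0, 0], "turn": [0, 0, 0]},
    {"grip": -0.2, "travel": [0, 0, 0], "turn": [0, 0, 0]},
    {"grip": 0, "travel": [0, 0, 0], "turn": [0, 0, 0]},
    {"grip": 0, "travel": [0, 0, -0.015], "turn": [0, 0, 0]},
    {"grip": 0, "travel": [0, 0, -0.04], "turn": [0, 0, 0]},
    {"grip": 0, "travel": [-0.02, 0, -0.08], "turn": [0, 0, 0]},
    {"grip": -0.5, "travel": [-0.06, 0.01, -0.1], "turn": [0, 0, 0]},
    {"grip": -1, "travel": [-0.11, 0.03, -0.1], "turn": [0, 0, 0]}
  ]
}}

```text
t: 14.55
tool_pos: [0.5069, 0.1718, 0.2338]
orientation: [-179.8, -0.4, -8.5]
ft_force: [-0.8, 0.2, -0.2]
opening: 0.026
```

```bash
python3 - <<'E'
from h import *
go([.472,.138,.1],-8.5)
S=grab_frame("scene");crop(S,265,200,415,345,"pics/s13.png",4)
T=grab_frame("top");crop(T,140,155,240,265,"pics/t13.png",5)
E
```

```text
t 14.55 pos [0.5069 0.1718 0.2338] [-179.8   -0.4   -8.5] travel [-0.0304  0.039   0.1335] turn [-0.0031 -0.0063  0.0005] d 0.142
```

View pics/s13.png

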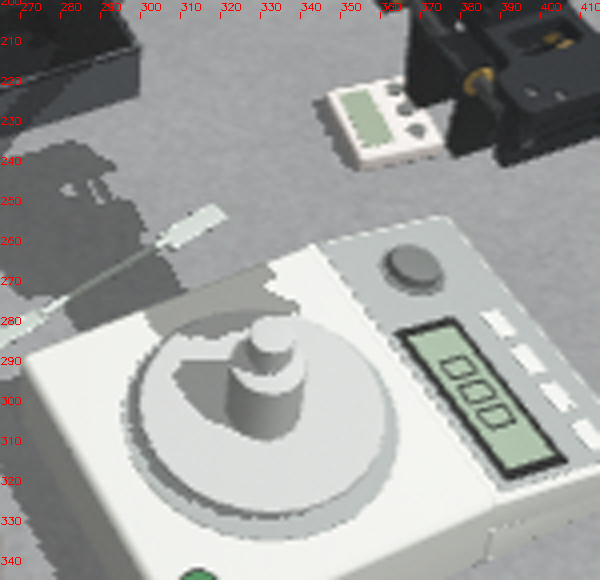

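View pics/t13.png

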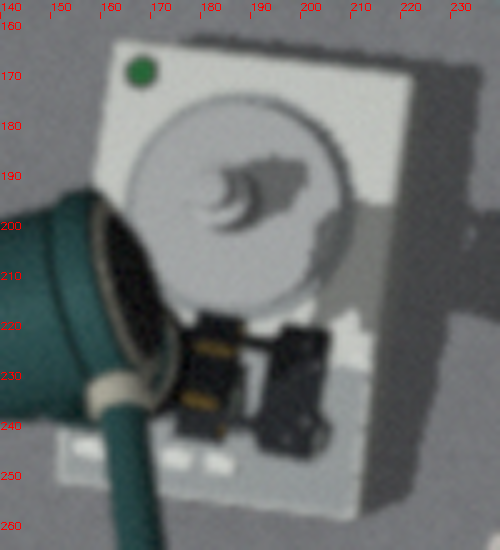

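```bash
python3 - <<'E'
from h import *
T=grab_frame("top");S=grab_frame("scene")
crop(T,165,170,212,222,"pics/t14.png",11)
crop(S,295,270,365,335,"pics/s14.png",10)
for c in((.6135,.182),(.6175,.1845)):
  print(c,'T',proj(T,[[*c,.083],[*c,.125],[*c,.149]]).round(1).tolist(),'S',proj(S,[[*c,.083],[*c,.125],[*c,.149]]).round(1).tolist())
E
```

```text
(0.6135, 0.182) T [[185.8, 195.5], [182.7, 193.6], [180.9, 192.5]] S [[330.6, 300.7], [332.0, 288.7], [332.9, 281.5]]
(0.6175, 0.1845) T [[185.0, 194.2], [182.0, 192.3], [180.2, 191.2]] S [[329.8, 302.3], [331.2, 290.3], [332.0, 283.2]]
```

View pics/t14.png

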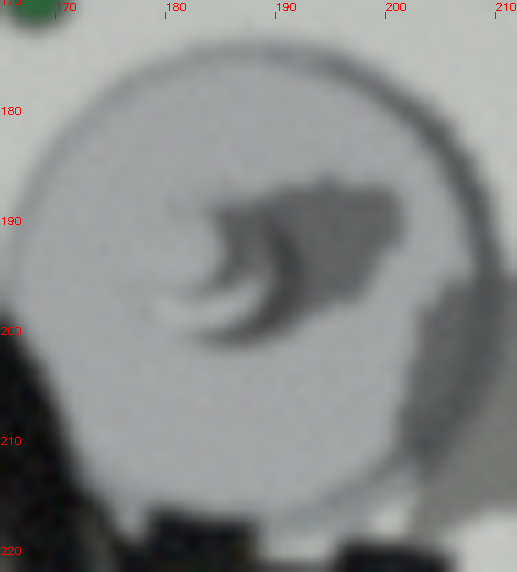

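View pics/s14.png

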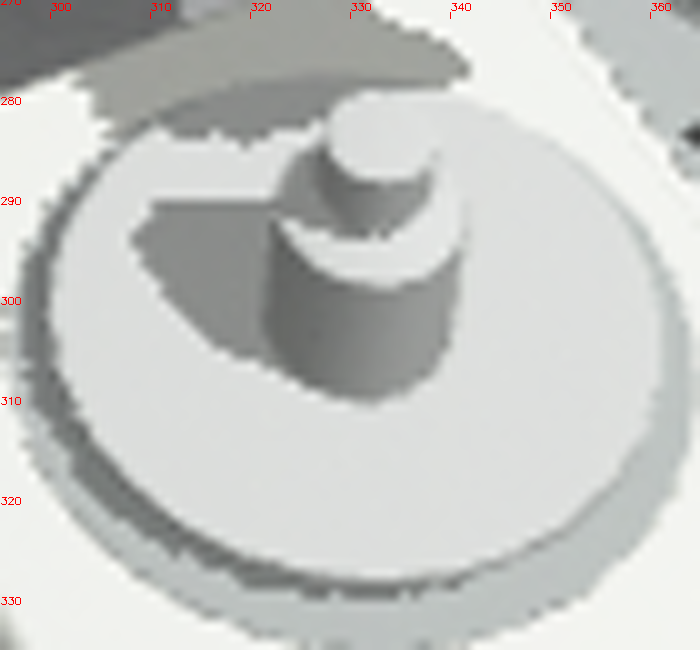

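The weight stands upright: foot centre ≈(330.7,302), pan centre ≈(330.5,302.6), which agrees to about 1 mm. Next is the key, with the tool tilted 12° square to the panel.

```bash
python3 - <<'E'
from h import *
n=np.array([-.207,.018,.978]);k=np.array([.474,.1395,.068])
go(k+.025*n,rpy=[180,-12,-5])
R=Ro.from_euler('xyz',[180,-12,-5],degrees=True).as_matrix();print(R[:,2])
E
```

```text
t 14.75 pos [0.5052 0.171  0.2309] [-1.799e+02 -1.000e-01 -8.500e+00] travel [-0.0317  0.0362  0.1384] turn [ 0.0055  0.2072 -0.0606] d 0.146
[ 0.20712052 -0.0181207  -0.9781476 ]
```

Request:
{"api": "jog_arm", "payload": {
  "steps": [
    {"grip": -1, "travel": [-0.02, 0.03, 0.03], "turn": [0.005, 0.1, -0.06]},
    {"grip": -1, "travel": [-0.032, 0.036, 0.07], "turn": [0.005, 0.207, -0.06]},
    {"grip": -1, "travel": [-0.032, 0.036, 0.11], "turn": [0.005, 0.207, -0.06]},
    {"grip": -1, "travel": [-0.032, 0.036, 0.138], "turn": [0.005, 0.207, -0.06]},
    {"grip": -1, "travel": [-0.032, 0.036, 0.138], "turn": [0.005, 0.207, -0.06]},
    {"grip": -1, "travel": [-0.032, 0.036, 0.138], "turn": [0.005, 0.207, -0.06]}
  ],
  "force": 20
}}

```text
t: 15.5
tool_pos: [0.4705, 0.1407, 0.0933]
orientation: [180.0, -12.0, -5.0]
ft_force: [0.9, -0.6, -0.9]
opening: 0.0005
```

```bash
python3 - <<'E'
from h import *
n=np.array([-.207,.018,.978]);k=np.array([.474,.1395,.068])
go(k,rpy=[180,-12,-5])
S=grab_frame("scene");crop(S,325,180,425,300,"pics/s15.png",5)
print(proj(S,[k]))
s=read_state();print(s['ft_force'],s['opening'],proj(S,[s['tool_pos']]))
E
```

```text
t 15.5 pos [0.4705 0.1407 0.0933] [180. -12.  -5.] travel [-0.0018  0.0008  0.0254] turn [ 0.0006  0.0002 -0.0008] d 0.026
[[368.65796626 265.58612521]]
[ 0.56373658 -0.66246807 -0.00625576] 0.0006912769893877322 [[371.53597906 258.12152515]]
```

View pics/s15.png

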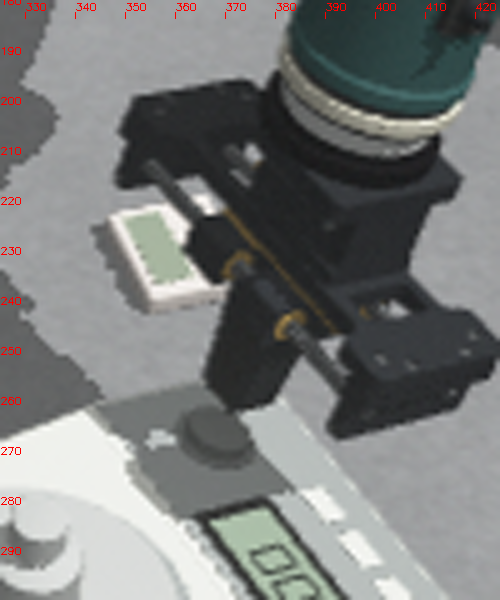

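Request:
{"api": "jog_arm", "payload": {
  "steps": [
    {"grip": -1, "travel": [0.001, 0, 0.01], "turn": [0, 0, 0]},
    {"grip": -1, "travel": [0.001, 0, 0.018], "turn": [0, 0, 0]},
    {"grip": -1, "travel": [0.001, 0, 0.022], "turn": [0, 0, 0]},
    {"grip": -1, "travel": [0.001, 0, 0.022], "turn": [0, 0, 0]}
  ]
}}

```text
t: 16.05
tool_pos: [0.4735, 0.1394, 0.0697]
orientation: [179.9, -11.8, -5.0]
ft_force: [-0.6, 0.1, -0.4]
opening: 0.0001
```

Request:
{"api": "jog_arm", "payload": {
  "steps": [
    {"grip": -1, "travel": [0, 0, 0.002], "turn": [0, 0, 0]},
    {"grip": -1, "travel": [0, 0, 0.003], "turn": [0, 0, 0]}
  ]
}}

```text
t: 16.3
tool_pos: [0.4747, 0.1396, 0.0676]
orientation: [179.9, -11.9, -5.0]
ft_force: [-1.6, -0.4, 2.6]
opening: 0.0006
```

Contact at z ≈ 0.068 as expected, so I'll press on.

Request:
{"api": "jog_arm", "payload": {
  "steps": [
    {"grip": -1, "travel": [0, 0, 0.001], "turn": [0, 0, 0]},
    {"grip": -1, "travel": [0, 0, 0.002], "turn": [0, 0, 0]}
  ]
}}

```text
t: 16.55
tool_pos: [0.4751, 0.1395, 0.0657]
orientation: [179.9, -11.9, -5.0]
ft_force: [-1.3, 0.2, 3.0]
opening: 0.0004
```

Request:
{"api": "jog_arm", "payload": {
  "steps": [
    {"grip": -1, "travel": [0, 0, 0.001], "turn": [0, 0, 0]},
    {"grip": -1, "travel": [0, 0, 0.002], "turn": [0, 0, 0]}
  ]
}}

```text
t: 16.8
tool_pos: [0.4754, 0.1396, 0.0647]
orientation: [179.9, -11.8, -5.0]
ft_force: [-10.1, -1.2, 21.2]
opening: 0.0002
```

Request:
{"api": "jog_arm", "payload": {
  "steps": [
    {"grip": -1, "travel": [0, 0, 0], "turn": [0, 0, 0]},
    {"grip": -1, "travel": [0, 0, 0], "turn": [0, 0, 0]}
  ]
}}

```text
t: 17.05
tool_pos: [0.4754, 0.1395, 0.0648]
orientation: [179.9, -11.8, -5.0]
ft_force: [-8.7, -0.9, 16.4]
opening: 0.0004
```

```bash
python3 - <<'E'
from h import *
S=grab_frame("scene");crop(S,325,220,425,330,"pics/s16.png",5)
E
```

```text
(no output)
```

View pics/s16.png

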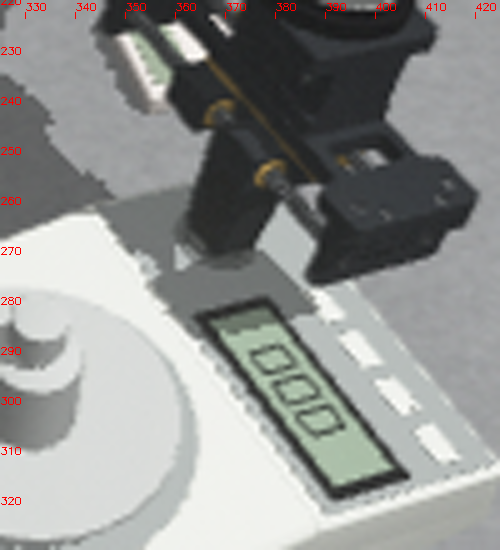

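The key bottomed: about 4 mm of travel, then a hard stop at about 20 N. Now I'll retract.

Request:
{"api": "jog_arm", "payload": {
  "steps": [
    {"grip": -1, "travel": [0, 0, -0.02], "turn": [0, 0, 0]},
    {"grip": -1, "travel": [0, 0, -0.06], "turn": [0, 0, 0]},
    {"grip": -1, "travel": [0, 0, -0.12], "turn": [0, -0.1, 0]},
    {"grip": -1, "travel": [0, 0, -0.18], "turn": [0, -0.2, 0]},
    {"grip": -1, "travel": [0, 0, -0.22], "turn": [0, -0.208, 0]},
    {"grip": -1, "travel": [0, 0, -0.22], "turn": [0, -0.208, 0]}
  ]
}}

```text
t: 17.85
tool_pos: [0.4327, 0.1443, 0.2828]
orientation: [-179.9, -0.4, -5.1]
ft_force: [0.8, 0.9, 0.7]
opening: 0.0006
```

```bash
python3 - <<'E'
from h import *
go([*cs(.150,0),.27],-8.5)
S=grab_frame("scene");cv2.imwrite("pics/s17.png",S['pixels'])
K=proj(S,[[*cs(.121,-.0),.185],[*cs(.121,.03),.185],[*cs(.121,-.03),.185]]);print(K)
T=grab_frame("top");print(ray(T,(328,140),.06))
crop(S,180,140,320,245,"pics/s18.png",5)
E
```

```text
t 17.85 pos [0.4327 0.1443 0.2828] [-179.9   -0.4   -5.1] travel [0.2967 0.3638 0.0142] turn [-0.0018 -0.0065  0.0601] d 0.47
[[216.63304826 165.87166925]
 [220.28801828 172.91914815]
 [213.09919399 159.05772462]]
[ 0.8075669 -0.2624657  0.06     ]
```

View pics/s17.png

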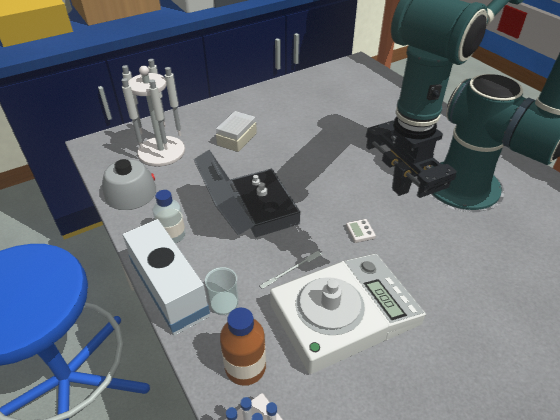

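View pics/s18.png

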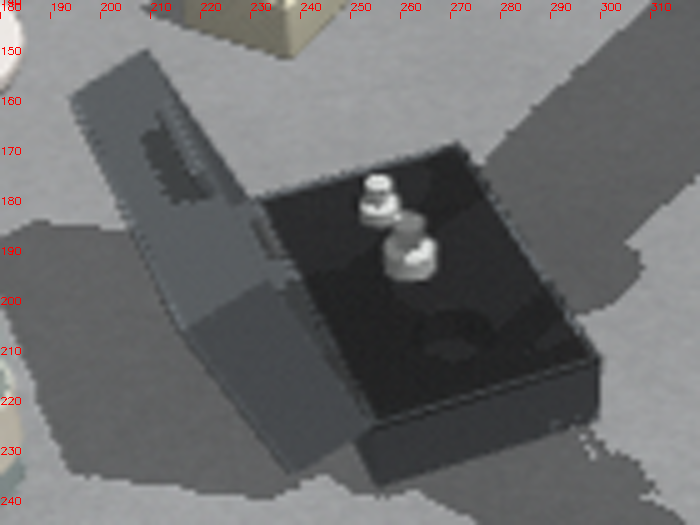

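Request:
{"api": "jog_arm", "payload": {
  "steps": [
    {"grip": -1, "travel": [0.02, 0.025, 0], "turn": [0, -0.006, 0.06]},
    {"grip": -1, "travel": [0.055, 0.068, 0], "turn": [0, -0.006, 0.06]},
    {"grip": -1, "travel": [0.095, 0.115, 0], "turn": [0, -0.006, 0.06]},
    {"grip": -1, "travel": [0.135, 0.165, 0], "turn": [0, -0.006, 0.06]},
    {"grip": -1, "travel": [0.175, 0.215, 0], "turn": [0, -0.006, 0.06]},
    {"grip": -1, "travel": [0.215, 0.265, 0], "turn": [0, -0.006, 0.06]},
    {"grip": -1, "travel": [0.255, 0.315, 0], "turn": [0, -0.006, 0.06]},
    {"grip": -1, "travel": [0.297, 0.364, 0.014], "turn": [0, -0.006, 0.06]}
  ]
}}

```text
t: 18.95
tool_pos: [0.6892, -0.2391, 0.2644]
orientation: [179.9, 0.5, -8.5]
ft_force: [-0.2, 0.4, 0.1]
opening: 0.0
```

```bash
python3 - <<'E'
from h import *
grab_frame("top");grab_frame("top")
go([*cs(.148,0),.172],-8.5)
S=grab_frame("scene");crop(S,150,60,310,245,"pics/s19.png",3)
E
```

```text
t 19.05 pos [ 0.6884 -0.2419  0.2581] [179.9   0.9  -8.7] travel [0.0075 0.0009 0.086 ] turn [ 0.0012  0.016  -0.0038] d 0.086
```

View pics/s19.png

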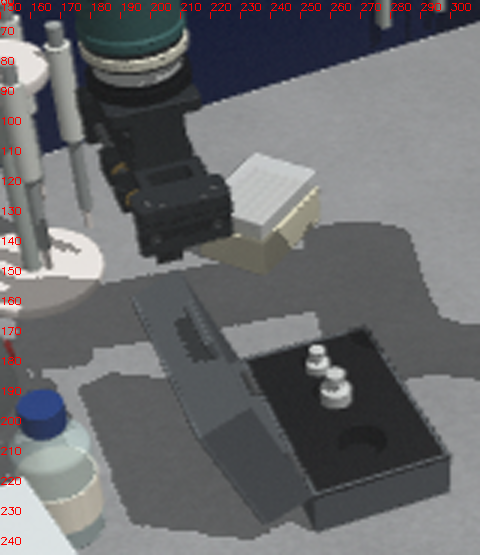

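Request:
{"api": "jog_arm", "payload": {
  "steps": [
    {"grip": -1, "travel": [0.008, 0.001, 0.03], "turn": [0, 0.016, -0.004]},
    {"grip": -1, "travel": [0.008, 0.001, 0.06], "turn": [0, 0.016, -0.004]},
    {"grip": -1, "travel": [0.008, 0.001, 0.08], "turn": [0, 0.016, -0.004]},
    {"grip": -1, "travel": [0.008, 0.001, 0.086], "turn": [0, 0.016, -0.004]},
    {"grip": -1, "travel": [0.008, 0.001, 0.086], "turn": [0, 0.016, -0.004]}
  ]
}}

```text
t: 19.73
tool_pos: [0.6958, -0.2391, 0.1809]
orientation: [179.9, -0.5, -8.2]
ft_force: [-0.8, -1.0, -0.2]
opening: 0.0005
```

```bash
python3 - <<'E'
from h import *
go([*cs(.137,0),.172],-8.5);print(read_state()['ft_force'])
S=grab_frame("scene");crop(S,150,60,310,245,"pics/s20.png",3)
E
```

```text
t 19.73 pos [ 0.6958 -0.2391  0.1809] [179.9  -0.5  -8.2] travel [-0.0118  0.0048  0.0088] turn [ 0.0014 -0.0089  0.0047] d 0.015
[-0.76557078 -1.03821741 -0.17729249]
```

View pics/s20.png

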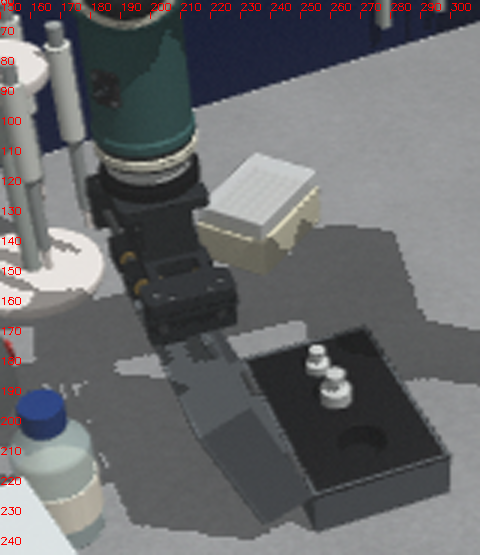

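Request:
{"api": "jog_arm", "payload": {
  "steps": [
    {"grip": -1, "travel": [-0.004, 0.003, 0.007], "turn": [0, -0.008, 0.005]},
    {"grip": -1, "travel": [-0.012, 0.003, 0.008], "turn": [0, -0.008, 0.005]},
    {"grip": -1, "travel": [-0.026, 0.003, 0.005], "turn": [0, -0.008, 0.005]},
    {"grip": -1, "travel": [-0.04, 0.003, 0.001], "turn": [0, -0.008, 0.005]},
    {"grip": -1, "travel": [-0.054, 0.003, 0], "turn": [0, -0.008, 0.005]},
    {"grip": -1, "travel": [-0.067, 0.003, 0], "turn": [0, -0.008, 0.005]},
    {"grip": -1, "travel": [-0.08, 0.003, -0.001], "turn": [0, -0.008, 0.005]},
    {"grip": -1, "travel": [-0.093, 0.003, -0.001], "turn": [0, -0.008, 0.005]}
  ]
}}

```text
t: 20.78
tool_pos: [0.6024, -0.229, 0.1807]
orientation: [179.9, -0.0, -8.5]
ft_force: [0.3, -0.3, 0.6]
opening: 0.0003
```

```bash
python3 - <<'E'
from h import *
go([*cs(.005,0),.183],-8.5);print(read_state()['ft_force'])
S=grab_frame("scene");crop(S,150,60,310,245,"pics/s21.png",3)
E
```

```text
t 20.77 pos [ 0.6024 -0.229   0.1807] [179.9  -0.   -8.5] travel [-0.0498  0.0012 -0.0023] turn [ 0.0013 -0.0007 -0.0007] d 0.05
[ 0.31892835 -0.30546301  0.57070899]
```

View pics/s21.png

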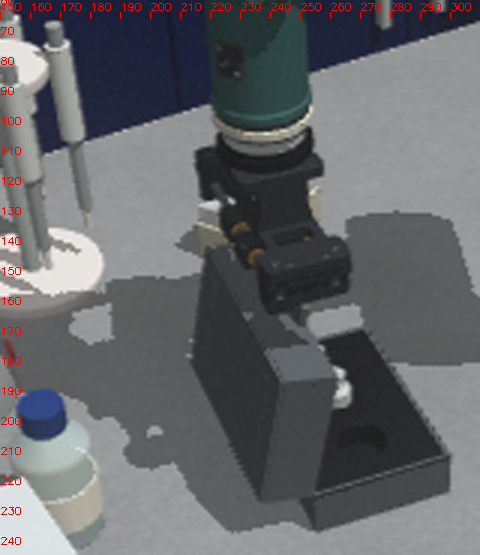

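The lid is now nearly vertical and still being pushed. I'll go on past the balance point, then rise.

Request:
{"api": "jog_arm", "payload": {
  "steps": [
    {"grip": -1, "travel": [-0.013, 0.001, -0.001], "turn": [0, 0, 0]},
    {"grip": -1, "travel": [-0.026, 0.001, -0.001], "turn": [0, 0, 0]},
    {"grip": -1, "travel": [-0.039, 0.001, -0.002], "turn": [0, 0, 0]},
    {"grip": -1, "travel": [-0.05, 0.001, -0.003], "turn": [0, 0, 0]},
    {"grip": -1, "travel": [-0.05, 0.001, -0.02], "turn": [0, 0, 0]},
    {"grip": -1, "travel": [-0.05, 0.001, -0.05], "turn": [0, 0, 0]},
    {"grip": -1, "travel": [-0.05, 0.001, -0.09], "turn": [0, 0, 0]},
    {"grip": -1, "travel": [-0.05, 0.001, -0.12], "turn": [0, 0, 0]}
  ]
}}

```text
t: 21.82
tool_pos: [0.5547, -0.2229, 0.3045]
orientation: [179.9, -0.3, -8.5]
ft_force: [0.0, 0.1, -0.7]
opening: -0.0001
```

```bash
python3 - <<'E'
from h import *
print(read_state()['ft_force'])
S=grab_frame("scene");crop(S,150,60,310,245,"pics/s22.png",3)
E
```

```text
[ 0.00294598  0.05500924 -0.70243658]
```

View pics/s22.png

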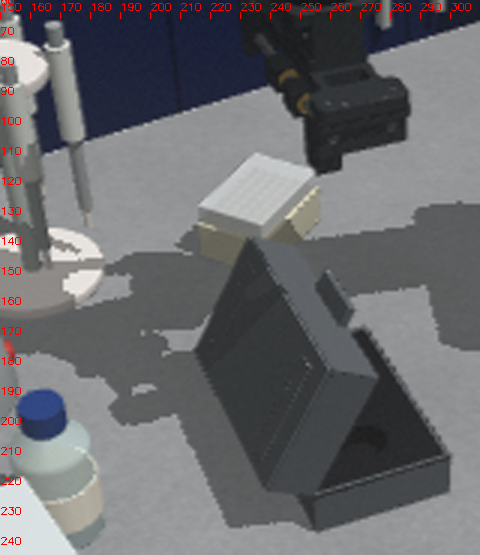

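The lid is falling shut by itself. I'll wait and move clear, sideways and up.

Request:
{"api": "jog_arm", "payload": {
  "steps": [
    {"grip": -1, "travel": [-0.02, 0.02, -0.01], "turn": [0, 0, 0]},
    {"grip": -1, "travel": [-0.04, 0.06, -0.01], "turn": [0, 0, 0]},
    {"grip": -1, "travel": [-0.06, 0.1, -0.01], "turn": [0, 0, 0]},
    {"grip": -1, "travel": [-0.08, 0.15, -0.01], "turn": [0, 0, 0]},
    {"grip": -1, "travel": [-0.1, 0.2, -0.01], "turn": [0, 0, 0]},
    {"grip": -1, "travel": [-0.1, 0.22, -0.01], "turn": [0, 0, 0]},
    {"grip": -1, "travel": [-0.1, 0.22, -0.01], "turn": [0, 0, 0]},
    {"grip": -1, "travel": [-0.1, 0.22, -0.01], "turn": [0, 0, 0]}
  ]
}}

```text
t: 22.88
tool_pos: [0.423, -0.4242, 0.311]
orientation: [180.0, -0.1, -8.5]
ft_force: [-0.5, 0.4, 0.9]
opening: 0.0001
```

```bash
python3 - <<'E'
from h import *
S=grab_frame("scene");cv2.imwrite("pics/s23.png",S['pixels'])
T=grab_frame("top");cv2.imwrite("pics/t23.png",T['pixels'])
E
```

```text
(no output)
```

View pics/s23.png

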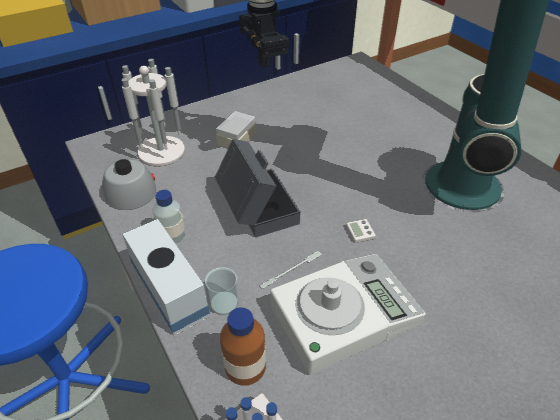

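View pics/t23.png

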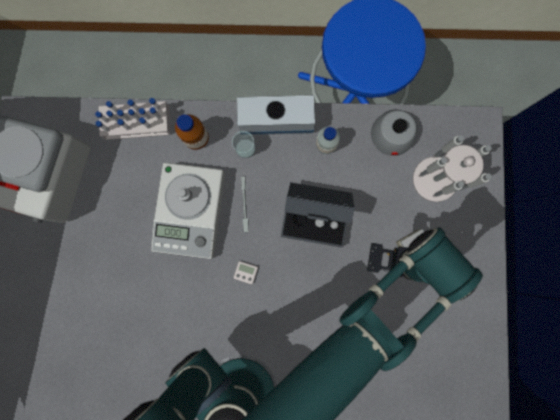

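The lid is still about 60° open (edge at (240,145) in the scene view), so I'll wait.

Request:
{"api": "jog_arm", "payload": {
  "steps": [
    {"grip": -1},
    {"grip": -1},
    {"grip": -1},
    {"grip": -1},
    {"grip": -1},
    {"grip": -1},
    {"grip": -1},
    {"grip": -1}
  ]
}}

```text
$.steps[0]: bad value
```

```bash
python3 - <<'E'
from h import *
S=grab_frame("scene");crop(S,150,60,310,245,"pics/s24.png",3)
E
```

```text
(no output)
```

View pics/s24.png

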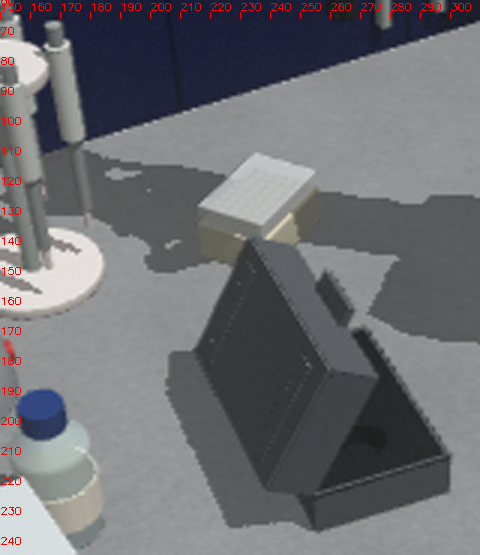

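```bash
python3 - <<'E'
from h import *
a=grab_frame("scene")['pixels'].astype(int)
for _ in range(4): b=grab_frame("scene")['pixels'].astype(int)
d=np.abs(a-b).max(2)[130:240,190:310];print((d>25).sum())
go([*cs(.095,0),.24],-8.5)
E
```

```text
10
t 23.27 pos [ 0.4225 -0.4248  0.3112] [ 1.799e+02 -1.000e-01 -8.500e+00] travel [ 0.1891 -0.2192  0.0711] turn [ 0.0015 -0.0013  0.0002] d 0.298
```

The lid is stationary, held up just below its balance point (nothing visible is blocking it). I'll push it further from behind.

Request:
{"api": "jog_arm", "payload": {
  "steps": [
    {"grip": -1, "travel": [0.025, -0.03, 0], "turn": [0, 0, 0]},
    {"grip": -1, "travel": [0.06, -0.065, 0], "turn": [0, 0, 0]},
    {"grip": -1, "travel": [0.1, -0.105, 0], "turn": [0, 0, 0]},
    {"grip": -1, "travel": [0.14, -0.145, 0], "turn": [0, 0, 0]},
    {"grip": -1, "travel": [0.175, -0.19, 0.01], "turn": [0, 0, 0]},
    {"grip": -1, "travel": [0.189, -0.219, 0.04], "turn": [0, 0, 0]},
    {"grip": -1, "travel": [0.189, -0.219, 0.071], "turn": [0, 0, 0]},
    {"grip": -1, "travel": [0.189, -0.219, 0.071], "turn": [0, 0, 0]}
  ]
}}

```text
t: 24.28
tool_pos: [0.6399, -0.2354, 0.2362]
orientation: [-180.0, 0.3, -8.5]
ft_force: [-0.4, 0.2, -0.4]
opening: 0.0005
```

```bash
python3 - <<'E'
from h import *
go([*cs(.085,0),.16],-8.5)
S=grab_frame("scene");crop(S,150,60,310,245,"pics/s25.png",3)
for th in(.8,.9,1.0,1.1,1.2):
  c,s=np.cos(th),np.sin(th)
  P=[[*cs(.065-.13*c+.05*s,y),.046+.13*s+.05*c] for y in(.1,-.1)]+[[*cs(.065-.13*c,.1),.046+.13*s]]
  print(th,proj(S,P).round(1).tolist())
E
```

```text
t 24.27 pos [ 0.6399 -0.2354  0.2362] [-180.     0.3   -8.5] travel [-0.0075  0.0004  0.0762] turn [-0.0001  0.0057  0.0004] d 0.077
0.8 [[273.0, 181.9], [245.1, 137.8], [286.5, 188.9]]
0.9 [[268.0, 181.8], [240.5, 137.4], [282.9, 187.3]]
1.0 [[262.7, 182.1], [235.7, 137.5], [278.9, 186.1]]
1.1 [[257.3, 182.9], [230.7, 138.0], [274.7, 185.3]]
1.2 [[251.9, 184.1], [225.7, 139.0], [270.1, 184.9]]
```

View pics/s25.png

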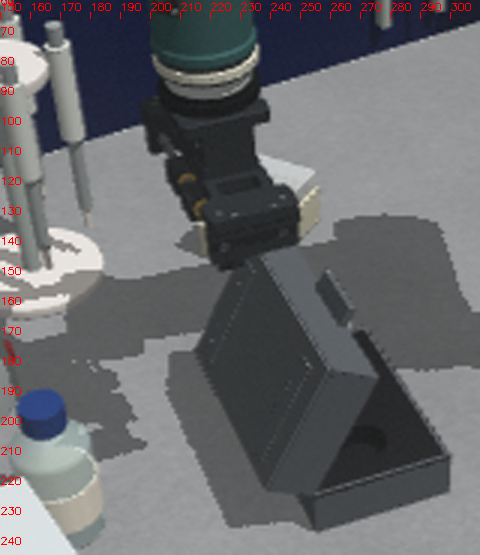

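Request:
{"api": "jog_arm", "payload": {
  "steps": [
    {"grip": -1, "travel": [-0.007, 0, 0.03], "turn": [0, 0, 0]},
    {"grip": -1, "travel": [-0.007, 0, 0.06], "turn": [0, 0, 0]},
    {"grip": -1, "travel": [-0.007, 0, 0.08], "turn": [0, 0, 0]},
    {"grip": -1, "travel": [-0.014, 0, 0.081], "turn": [0, 0, 0]},
    {"grip": -1, "travel": [-0.026, 0, 0.081], "turn": [0, 0, 0]},
    {"grip": -1, "travel": [-0.038, 0, 0.081], "turn": [0, 0, 0]},
    {"grip": -1, "travel": [-0.05, 0, 0.081], "turn": [0, 0, 0]},
    {"grip": -1, "travel": [-0.062, 0, 0.081], "turn": [0, 0, 0]}
  ]
}}

```text
t: 25.32
tool_pos: [0.5796, -0.2277, 0.1595]
orientation: [179.9, -0.1, -8.5]
ft_force: [-0.1, 0.3, -0.0]
opening: 0.0003
```

```bash
python3 - <<'E'
from h import *
go([*cs(-.005,0),.155],-8.5);print(read_state()['ft_force'])
S=grab_frame("scene");crop(S,150,60,310,245,"pics/s26.png",3)
E
```

```text
t 25.32 pos [ 0.5796 -0.2277  0.1595] [ 1.799e+02 -1.000e-01 -8.500e+00] travel [-0.0371 -0.001   0.0045] turn [ 0.0017 -0.0018 -0.0008] d 0.037
[-8.62044279e-02  3.44434622e-01 -2.87022078e-05]
```

View pics/s26.png

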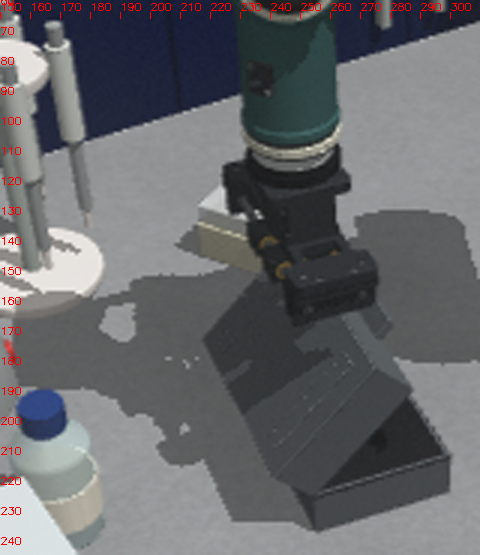

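The lid is lower (~0.75 rad) and moving with no force on the tool. I'll rise and see whether it goes on by itself.

Request:
{"api": "jog_arm", "payload": {
  "steps": [
    {"grip": -1, "travel": [0, 0, -0.02], "turn": [0, 0, 0]},
    {"grip": -1, "travel": [0, 0, -0.05], "turn": [0, 0, 0]},
    {"grip": -1, "travel": [0, 0, -0.05], "turn": [0, 0, 0]},
    {"grip": -1, "travel": [0, 0, -0.05], "turn": [0, 0, 0]}
  ]
}}

```text
t: 25.88
tool_pos: [0.5806, -0.2278, 0.209]
orientation: [179.9, -0.1, -8.5]
ft_force: [0.0, 1.5, -0.7]
opening: 0.0007
```

```bash
python3 - <<'E'
from h import *
go([*cs(-.03,0),.15],-8.5)
S=grab_frame("scene");crop(S,150,60,310,245,"pics/s27.png",3)
E
```

```text
t 25.88 pos [ 0.5806 -0.2278  0.209 ] [ 1.799e+02 -1.000e-01 -8.500e+00] travel [-0.0632 -0.0009  0.0589] turn [ 0.0016 -0.0017 -0.0007] d 0.086
```

View pics/s27.png

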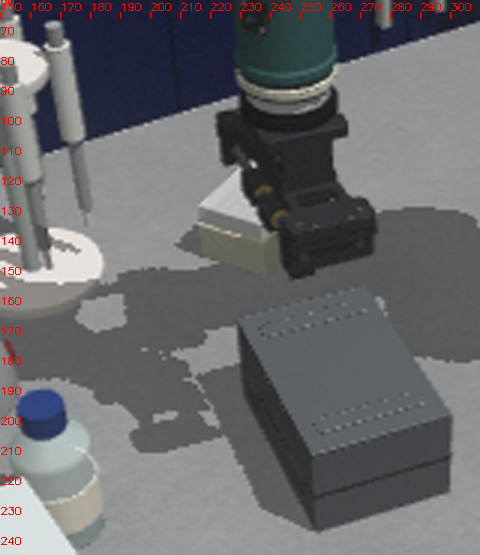

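The lid is shut: its front top corner is at (254,212) again, as at the start. I'll move clear and do a final check.

Request:
{"api": "jog_arm", "payload": {
  "steps": [
    {"grip": -1, "travel": [-0.02, 0.04, -0.05], "turn": [0, 0, 0]},
    {"grip": -1, "travel": [-0.05, 0.09, -0.08], "turn": [0, 0, 0]},
    {"grip": -1, "travel": [-0.08, 0.14, -0.08], "turn": [0, 0, 0]},
    {"grip": -1, "travel": [-0.11, 0.19, -0.08], "turn": [0, 0, 0]},
    {"grip": -1, "travel": [-0.14, 0.24, -0.08], "turn": [0, 0, 0]},
    {"grip": -1, "travel": [-0.16, 0.27, -0.08], "turn": [0, 0, 0]},
    {"grip": -1, "travel": [-0.16, 0.27, -0.08], "turn": [0, 0, 0]}
  ]
}}

```text
t: 26.8
tool_pos: [0.3798, -0.4721, 0.2873]
orientation: [-180.0, 0.1, -8.8]
ft_force: [-0.1, -0.6, 0.2]
opening: 0.0005
```

```bash
python3 - <<'E'
from h import *
S=grab_frame("scene");cv2.imwrite("pics/s28.png",S['pixels'])
T=grab_frame("top");cv2.imwrite("pics/t28.png",T['pixels'])
print(read_state()['ft_force'],read_state()['t'])
for n,p,z in(('timer',(246,272),.016),):print(ray(T,p,z))
a=cv2.imread('pics/top0.png').astype(int);d=np.abs(a-T['pixels']).max(2)
print({k:float(d[y0:y1,x0:x1].mean()) for k,(x0,y0,x1,y1) in dict(timer=(235,262,258,284),spat=(238,175,254,235),beaker=(230,128,258,158)).items()})
E
```

```text
[-0.00416223 -0.01097945 -0.19339965] 26.9
[ 0.37838193 -0.00877822  0.016     ]
{'timer': 3.9782608695652173, 'spat': 3.504166666666667, 'beaker': 3.5535714285714284}
```

View pics/s28.png

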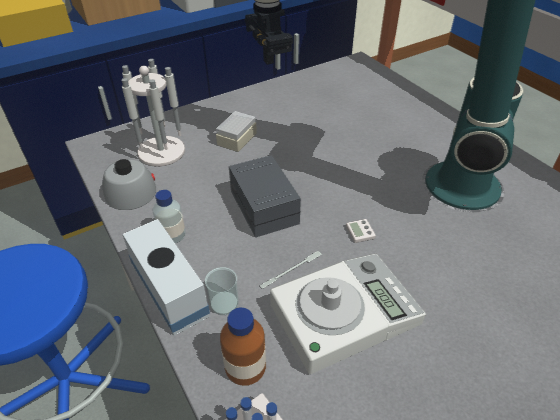

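View pics/t28.png

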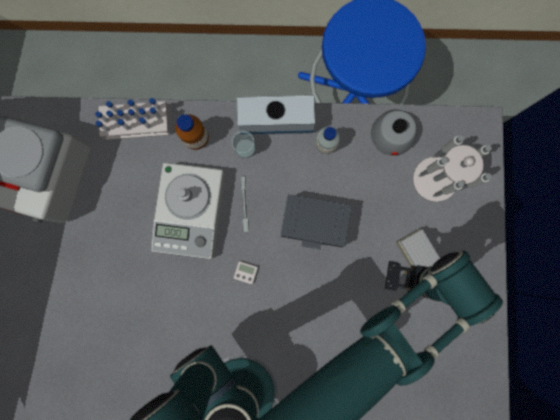

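Both views show the case shut (lip at (312,245) as before), the weight standing mid-pan, the bystanders unmoved and the arm clear. I'll hand in.

```bash
python3 -c "
from station import *
print(hand_in())"
```

```text
the job is handed in; nothing more can be done
None
```

The job is done and handed in at about 27 s. The 0.5 kg weight stands upright on the balance pan, the key was pressed fully down with the weight in place, and the case is shut.

- **Lid opening:** I gripped the lip by its sides, swung the lid past its balance point and let go. It stayed open against its stop.
- **Weight:** I lowered it until the force showed contact, then released it. In the scene view its foot centre is within about 1 mm of the pan centre.
- **Key:** I pressed square to the sloping panel. It travelled about 4 mm, then hit a hard stop at about 23 N. The screen showed no change, so the travel and force are the only evidence of a full press.
- **Lid closing:** This did not go as described. After the first push the lid stayed at about 1.1 rad, although it should fall shut below 1.2 rad. A second push got it moving and it closed; its corner is back at the starting pixel.
- **Last checks:** The beaker, timer and spatula regions of the top view match the first picture, and the tip box looks unmoved. The two smaller weights were in their pockets just before the lid closed. The arm is clear and touching nothing.
- **Disagreement:** The two cameras first placed the case about 6 mm apart. I used the scene view, which matched the arm's own fingertip position to about one pixel.

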